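# Clear the glue bottle and read the tile carton's label

## Robot

A 6-joint arm with a two-finger parallel gripper is mounted at the origin on the work surface. World frame = base frame: x ahead of the robot, y to its left, z up, the work surface at z = 0. Lengths are in mm, angles in rad, forces in N, time in s.
With the tool pointing down it reaches from about 350 to 975 mm from the base axis. Payload 7.1 kg.
Tool frame: the origin (TCP) lies at the very end of the fingers, on their centre line; the grasp point (between the pads) lies 19 mm behind it; z points along the fingers, y is the direction in which the jaws open and shut (so a half turn about z gives the same grasp; the last joint's range is limited). The gripper opens to 88 mm and grips with 3 to 60 N. Pads are 20 mm wide; open, the fingers measure 115 mm over their backs; the gripper's body (75 mm by 178 mm) begins 61 mm behind the grasp point.
Start: joints at [-1.221, 0.423, 1.63, -0, 1.089, -0.019], TCP at [225.327, -582.952, 222.675] pointing down, gripper open.
Joint ranges: [-3, 3], [-0.9, 2.11], [0.09, 2.58], [-1.31, 4.45], [0.11, 2.69], [-2.54, 2.54]. Speed limits (rad/s): [2.39, 2.39, 3.01, 3.14, 3.14, 3.14].

## Interface

Orientations are given as a rotation vector (axis times angle).
In Python, from workcell import monitor, vision, order, find_in, regions_of, place_of gives the robot as it stands. The module is installed in compiled form; this text tells all that it offers.
- The arm moves only by the tool carry_out, never from a script. Its argument "targets" is a list of rows, each a list of 3 entries, a list of its own where there are three numbers: the turn, a rotation vector about the world's x, y, z in degrees, then the shift along the world's x, y, z in mm, then the finger opening in mm, from 0 to 87.8. In form: [[[rx, ry, rz], [x, y, z], hand], ...]. A call has 1 to 10 rows; each row is the pose to reach, as a shift and turn from the pose commanded when the call began; what a row does not reach only later rows make up. A row lasts 1/12 s, in which the tool goes at most 41.7 mm and 7.16 degrees, less where a joint would pass 70% of its speed; a pose out of reach is approached as far as the arm can. A call with a gripper value outside its range is refused whole. The fingers move at their own pace and stop on an object; the grip force is fixed at half the most. Time passes only in rows, so rows that repeat a pose let the fingers close. It gives the time, the measured TCP pose, the force and the opening at its end, in the units of the state.
- monitor.get_obs(): the state, without advancing time (a new reading comes with each control period).
- vision.get_image(name): name is "scene" or "side" or "wrist"; returns the picture (480x640x3 uint8, red, green, blue); there is no depth.
- vision.camera_model(name): a dict with "K" (3x3 intrinsics, pixels), "dist" ([k1, k2, p1, p2, k3] as OpenCV has them; the pictures are not rectified), "rvec" (rotation vector, rad) and "tvec" (3), from world to camera coordinates, as OpenCV has them. Camera axes: x right, y down, z forward; pixel columns grow to the right and rows downward; lengths in mm; the calibration is good to about 2 mm. A picture is of the moment at which its call begins: read the wrist's pose just before it. camera_model takes no time and is no camera call; for the wrist camera it gives the pose at the moment of the call.
- order.close_job(): hands the job in, once; it reports no verdict.
Trained networks look in the newest picture that a camera, given by its name, has taken for a name from the list of things; names that differ only in an ending like _2 or _b are one class to them, and where a whole thing is asked for, a point or a joint stands for the part that bears it (a point fixed in the world has none). Each returns a list of dicts, best first, with "confidence" (0 to 1); they miss things now and then, are a little off and sometimes report something else, mostly with a low value. They report only what shows in the picture. A call takes as long as a camera call. They do not tell look-alikes from the thing itself.
- find_in(query, camera): "point" ([x, y, z] in mm, in the coordinates of the camera as it stood for that picture, good to about 4 mm: the middle of the surface that is visible of it).
- regions_of(query, camera): "mask" (480x640 bool, what is visible of it).
- place_of(query, camera): "point" ([x, y, z] in mm, in the coordinates of the camera as it stood for that picture, good to about 4 mm: a listed point, or the origin of a listed thing).
The state is a dict: "t": time; "qpos": joint angles; "qvel": joint speeds; "joint_torque": joint torques, N m; "ee_pos": TCP position; "orientation": TCP orientation; "ft_force": force on the tool from outside, world axes, zero at the start; "moment": the same for the moment, N m; "width": finger opening in mm.
Only numpy, scipy, OpenCV 4.12 (cv2) and the standard library are available. Lean on these libraries where they do the work, as an engineer would, in place of code of your own. Each camera call takes 0.05 s, during which the arm holds its last target.

## Task

A glue bottle has been left standing on the label of the tile carton: keep it upright and stand it in the small blue tray. Then take the orange label reader out of its charging sleeve and hold it level and steady, with its reading window about 30 mm above the middle of the label, for one and a half seconds. Finally lay the reader flat along the open part of the black mat, clear of the sleeve, and leave the bottle in its tray and the other things on the table where they are.

Things in the scene. Friction and masses are not known exactly. Their poses are not given: they have to be found in the camera images.
- station: Fixed flat cardboard carton, 150 (x) x 230 (y) x 40 mm high. On it stand, fixed, two red-and-white tile boxes, each 130 (x) x 80 (y) x 100 mm (tops 140 mm above the table), with a 60 mm wide lane along x between them, open above and at both ends, too narrow for a gripper holding the reader's head. Origin: centre of underside; -x faces the robot roughly, z up.
- label (a point): Centre of the white striped label, 50 (x) x 36 (y) mm, flat on the carton's top in the middle of the lane, 40 mm above the table; axes as the station's (x along the lane, away from the robot; z up).
- bottle: White glue bottle with yellow band and red cap, loose, about 0.22 kg, standing on the label at the start. Body diameter 44 mm up to 147 mm, shoulder to 154 mm, cap diameter 28 mm from 154 to 172 mm (total height). Origin: centre of its underside; z up the bottle.
- tray: Fixed shallow blue square tray, 100 x 100 mm, 12 mm high, walls 4 mm, floor about 4 mm thick; where the bottle goes. It and the yellow tub may change places. Origin: centre of its underside.
- dock: Fixed black rubber mat, 400 (x) x 110 (y) x 4 mm thick, with a grey charging sleeve on its -x end: x = -204 to -80 mm, 52 mm wide, top 46 mm above the table, open only at x = -80 mm; opening 40 mm wide, 36 mm high. The mat from x = -80 to +200 mm is open. Origin: centre of the mat's underside.
- reader: Handheld label reader, loose, 0.22 kg, flat underside. Orange head with a black band near the nose: x = +15 to +110 mm, 40 mm wide (y), 32 mm high. Black handle: x = -110 to +17 mm, 30 mm wide, 26 mm high. At the start the handle is in the dock's sleeve and only the head sticks out; it slides out along the dock's +x, nose first. Origin: mid-length, on the underside; z up.
- window (a point): Centre of the amber reading window on the underside of the reader's head, at x = +70 mm of the reader, looking down (-z of the reader).
- tub_yellow: Clear tub of yellow tile chips, 100 x 100 x 42 mm, loose, bystander. Origin: centre of underside.
- tub_green: Clear tub of green tile chips, 100 x 100 x 42 mm, loose, bystander. Origin: centre of underside.
- nippers: Tile nippers with red handles lying flat, about 130 mm long, 16 mm high, bystander. Origin: underside, about the pivot.
- glue_teal: White bottle with blue cap, diameter 60 mm, 150 mm high, bystander; not the one to move. Origin: centre of underside.
- cup: White cup, diameter 70 mm, 80 mm high, bystander. Origin: centre of underside.
- brush: Brush lying flat along its x axis, about 200 mm long, bystander. Origin: underside.
Mind the look-alikes: they are no part of the job. What is shaped like the reader but green is not meant.

How it is judged (in metres and radians):
On the way, in this order (a step that is already met when the one before it is completed fails the run):
1. the bottle stands upright, released and at rest in the blue tray (horizontal distance between bottle and tray below 0.037 m and z of bottle in the frame of tray between -0.002 and 0.009 m and angle between bottle's own z axis and vertical below 0.12 rad and linear speed of bottle below 0.03 m/s and contact force between the fingers and bottle below 0.3 N), for 0.3 s.
2. the reader is held level and steady with its window over the middle of the label (within 15 mm along the lane and 13 mm across it, 10 to 50 mm above it) for 1 s (x of window in the frame of label between -0.015 and 0.015 m and y of window in the frame of label between -0.013 and 0.013 m and z of window in the frame of label between 0.01 and 0.05 m and angle between reader's own z axis and vertical below 0.25 rad and linear speed of reader below 0.04 m/s), for 1 s.
At the end, for the whole second after the job is handed in: The bottle stands upright and released at rest on the floor of the blue tray; the reader lies flat and at rest on the mat with its x axis along the mat's (either way round, within 0.5 rad), its origin 25 to 125 mm from the mat's centre on the +x side and within 45 mm of the mat's centre line (all of step 1 and x of reader in the frame of dock between 0.025 and 0.125 m and y of reader in the frame of dock between -0.045 and 0.045 m and z of reader in the frame of dock between 0 and 0.01 m and angle between reader's own z axis and vertical below 0.1 rad and angle between the x axis of reader and the x axis of dock, either way round below 0.5 rad and linear speed of reader below 0.03 m/s); the robot touches nothing.
It fails at once if the glue bottle is tipped over (more than 0.6 rad from upright) (angle between bottle's own z axis and vertical above 0.6 rad).
It fails at once if a tub, the nippers, the blue-capped bottle, the cup or the brush is moved more than 30 mm (distance of any of tub_yellow, tub_green, nippers, glue_teal, cup, brush from where it was at the start of the episode above 0.03 m).
It also fails if it takes over 72 s, if anything falls off the work surface, if the arm or the gripper's body presses on something with over 40 N, if the wrist force passes 120 N, or if a joint passes its speed limit or range.

## Working session

There is one attempt and no reset: what is moved stays moved. The work goes in short steps, Python scripts to look and compute and a tool call to move; the robot and the scene stay as the last step left them, time stands still between calls to the robot, and variables do not carry over. Pictures are saved under pics/ and viewed, and the job is handed in when it is done.

Besides the shell and the picture viewer there is one more tool, called after "Emit:" as name(argument=value, ...), one argument or row to a line, values as JSON. carry_out: Moves the arm, as the interface text tells. Its arguments: {"type":"object","properties":{"targets":{"type":"array","items":{"type":"array"}}},"required":["targets"]}

```bash
mkdir -p pics; ls
python3 - <<'E'
from workcell import monitor, vision
import cv2
print(monitor.get_obs())
for n in ["scene","side"]:
    im=vision.get_image(n); cv2.imwrite(f"pics/{n}0.png",im[:,:,::-1])
    m=vision.camera_model(n); print(n,m)
E
```

```text
pics
{'t': 0.0, 'qpos': array([-1.22099891e+00,  4.23816332e-01,  1.63069127e+00, -1.96279339e-05,
        1.08855891e+00, -1.90345738e-02]), 'qvel': array([-1.13896260e-05, -7.55367719e-04,  2.05693615e-03,  1.27210382e-03,
       -1.38202323e-03,  8.96757591e-04]), 'joint_torque': array([-2.66153420e-04, -5.44623220e+01, -2.73670614e+01,  6.44231122e-02,
        2.27117079e-02, -1.10260198e-04]), 'ee_pos': array([ 225.14070417, -582.45604272,  221.91648314]), 'orientation': array([-3.08689333e+00, -5.75829593e-01,  4.07881442e-04]), 'ft_force': array([-0.07428108,  0.55268895,  0.62305393]), 'moment': array([0.02072162, 0.01569007, 0.00060345]), 'width': 87.87584184551632}
scene {'K': array([[574.32535955,   0.        , 323.02168214],
       [  0.        , 574.32535955, 237.89097136],
       [  0.        ,   0.        ,   1.        ]]), 'dist': array([0.02683941, 0.        , 0.        , 0.        , 0.        ]), 'rvec': array([ 2.17833864,  0.64295736, -0.29343698]), 'tvec': array([-393.18882732, -154.38937529, 1785.30348016])}
side {'K': array([[549.39807607,   0.        , 312.57744144],
       [  0.        , 549.39807607, 236.99235942],
       [  0.        ,   0.        ,   1.        ]]), 'dist': array([-0.14240336,  0.        ,  0.        ,  0.        ,  0.        ]), 'rvec': array([ 1.09845798,  2.18010724, -1.20174185]), 'tvec': array([ 332.0253002 , -159.45519671, 1927.46061622])}
```

View pics/scene0.png

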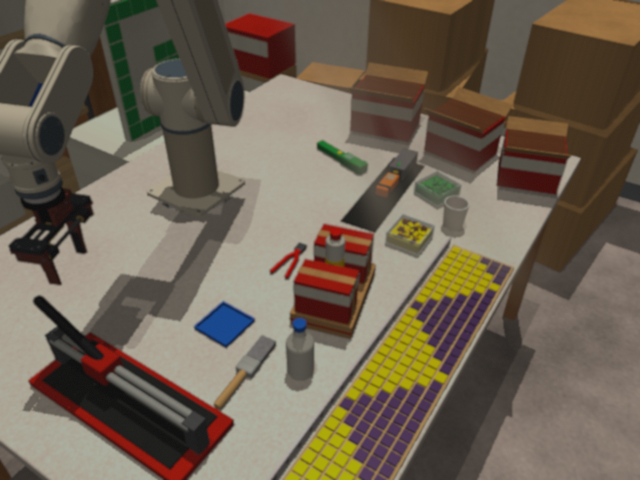

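View pics/side0.png

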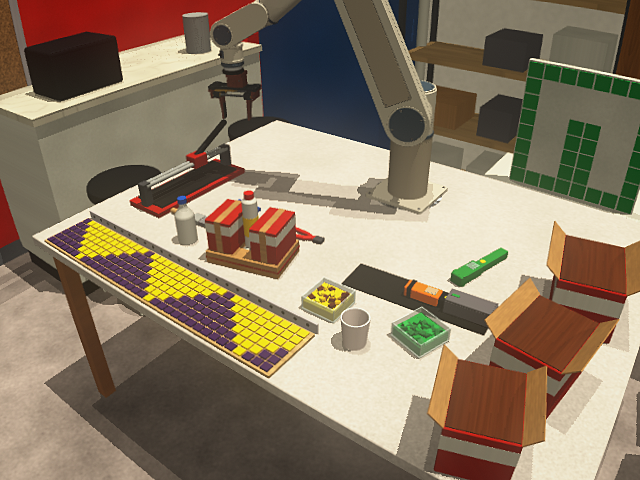

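The scene view shows the bottle with its red cap in the lane at (335,248), the blue tray at (225,324) and the orange head at (390,182) with the sleeve behind it at (403,163). The green look-alike is at (342,156) and the blue-capped bottle at (300,350). Next I'll measure these.

```bash
cat > h.py <<'E'
import numpy as np, cv2
from workcell import monitor, vision, order, find_in, regions_of, place_of
def cam(n):
    m=vision.camera_model(n); R=cv2.Rodrigues(np.array(m['rvec']))[0]
    return m,R,np.array(m['tvec']).reshape(3)
def c2w(n,p):
    m,R,t=cam(n); return R.T@(np.array(p)-t)
def proj(n,P):
    m,R,t=cam(n)
    return cv2.projectPoints(np.array(P,float).reshape(-1,3),m['rvec'],m['tvec'],m['K'],m['dist'])[0].reshape(-1,2)
def onplane(n,uv,z):
    m,R,t=cam(n)
    q=cv2.undistortPoints(np.array(uv,float).reshape(-1,1,2),m['K'],m['dist']).reshape(-1,2)
    C=-R.T@t; d=np.c_[q,np.ones(len(q))]@R
    return C+d*((z-C[2])/d[:,2])[:,None]
def snap(n,f,box=None,s=1):
    im=vision.get_image(n)
    if box: im=im[box[1]:box[3],box[0]:box[2]]
    if s!=1: im=cv2.resize(im,None,fx=s,fy=s,interpolation=cv2.INTER_CUBIC)
    cv2.imwrite(f"pics/{f}.png",np.ascontiguousarray(im[:,:,::-1])); return im
E
python3 - <<'E'
from h import *
np.set_printoptions(precision=1,suppress=True)
for n in ["scene","side"]:
    vision.get_image(n)
    for q in ["bottle","tray","station","label","dock","reader","window","tub_yellow","tub_green","nippers","glue_teal","cup","brush"]:
        for r in place_of(q,n)[:3]:
            w=c2w(n,r['point']); print(n,q,round(r['confidence'],2),w,proj(n,w)[0])
print(monitor.get_obs()['t'])
E
```

```text
scene bottle 0.4 [491.5 383.9   3.7] [394.5 178.4]
scene tray 0.81 [ 441.9 -384.     0.3] [225.9 323.6]
scene tray 0.41 [ 568.4 -475.    -1.6] [243.7 374.7]
scene station 0.91 [ 608.6 -168.4   -1.6] [334.5 297.1]
scene dock 0.73 [498.4 303.6  -1.1] [384.5 192.3]
scene reader 0.88 [492.8 384.    0.2] [394.8 179.4]
scene reader 0.63 [278.4 393.5  -5.1] [338.9 160. ]
scene window 0.91 [351.7 377.3  -2.9] [355.4 168.1]
scene tub_green 0.67 [632.  381.3   0.9] [434.7 193.3]
scene nippers 0.94 [435.4 -91.7  -0.2] [294.8 254.7]
scene glue_teal 0.91 [ 659.7 -396.4    1.2] [299.4 367.8]
scene cup 0.94 [738.9 266.1   0.9] [452.6 224.2]
scene brush 0.89 [ 568.9 -478.2   -2.8] [243.  376.2]
scene brush 0.63 [663.7 135.8   1.2] [408.9 239. ]
side bottle 0.58 [ 603.1 -169.5   33.8] [255.3 244.9]
side label 0.94 [ 610.  -170.    35.2] [253.5 245.6]
side dock 0.97 [499.2 306.9  -2.6] [417.7 297. ]
side dock 0.26 [ 611.3 -176.    -5.3] [252.7 256.6]
side reader 0.93 [495.6 380.6   1. ] [443.8 305.6]
side reader 0.63 [289.9 392.8  -5.7] [479.  270.9]
side window 0.85 [498.5 311.3  -2.2] [419.4 297.4]
side window 0.84 [352.4 370.2  -1.8] [462.9 277.9]
side tub_yellow 0.88 [665.7 131.9  -3. ] [327.  305.3]
side tub_green 0.76 [635.6 388.5  -1.3] [421.1 338.1]
side nippers 0.73 [438.6 -97.5  -1.1] [309.5 238. ]
side glue_teal 0.8 [ 663.  -397.5   -6.5] [188.8 240.7]
side cup 0.91 [738.5 267.5  -2.9] [355.4 342.5]
side brush 0.69 [ 571.4 -471.2   -1.8] [194.2 219.9]
1.5
```

Run:
```python
from h import *
snap("scene","sc_a",(260,130,460,340),3.8 if 0 else 2.85)
snap("side","si_a",(180,180,520,350),2.3)
```

```text
(no output)
```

View pics/sc_a.png

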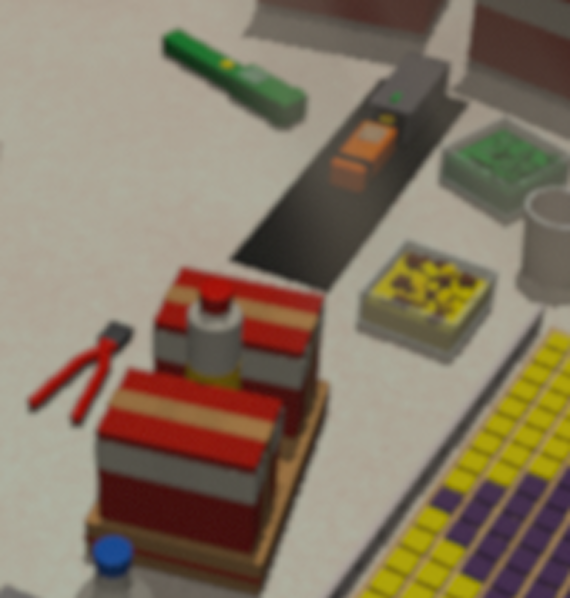

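View pics/si_a.png

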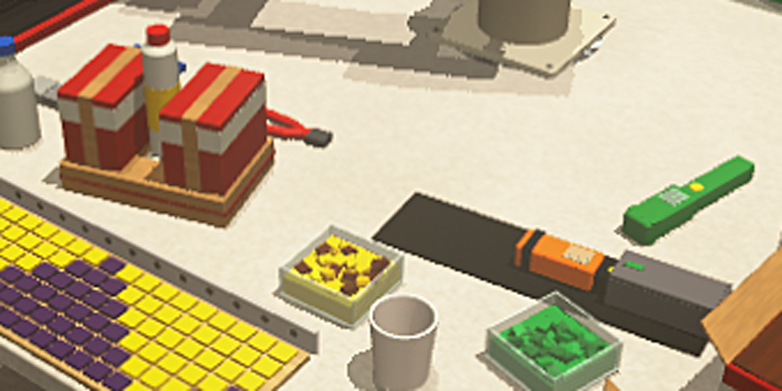

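Red cap, yellow band and lane position identify the glue bottle. The orange head protruding from the sleeve is the reader, and the green one lying free is the look-alike. Next: orientations from corners, and the tray.

Run:
```python
from h import *
np.set_printoptions(precision=1,suppress=True)
a=np.array
s=lambda p:a(p,float)/2.3+[180,180]
c=lambda p:a(p,float)/2.85+[260,130]
print("carton top side",onplane("side",s([(62,165),(228,205),(272,150)]),40))
print("box tops side",onplane("side",s([(118,44),(144,54),(210,64),(163,94),(100,104),(58,85),(266,70),(227,105)]),140))
print("box tops scene",onplane("scene",c([(182,268),(323,293),(307,353),(155,322),(131,370),(284,404),(258,467),(98,437)]),140))
print("mat scene",onplane("scene",c([(232,258),(328,290),(467,103)]),4))
print("mat side",onplane("side",s([(372,237),(415,193),(700,355)]),4))
print("head top side, z36",onplane("side",s([(528,232),(610,252)]),36))
vision.get_image("scene")
m=regions_of("tray","scene")[0]; print(m['confidence'],cv2.minAreaRect(np.argwhere(m['mask'])[:,::-1].astype(np.float32)))
snap("scene","tray",(180,280,290,370),7)
```

```text
carton top side [[ 717.2 -251.6   40. ]
 [ 660.5  -30.9   40. ]
 [ 538.4  -61.2   40. ]]
box tops side [[ 578.  -277.   140. ]
 [ 577.9 -231.6  140. ]
 [ 549.  -147.   140. ]
 [ 636.6 -145.6  140. ]
 [ 697.1 -191.1  140. ]
 [ 695.3 -264.5  140. ]
 [ 520.4  -81.2  140. ]
 [ 611.3  -67.3  140. ]]
box tops scene [[ 524.7  -88.5  140. ]
 [ 643.9  -51.8  140. ]
 [ 670.8 -127.9  140. ]
 [ 545.4 -162.8  140. ]
 [ 562.5 -224.   140. ]
 [ 685.7 -191.6  140. ]
 [ 704.2 -263.2  140. ]
 [ 584.7 -302.3  140. ]]
mat scene [[464.8 101.7   4. ]
 [571.1 109.3   4. ]
 [538.9 501.8   4. ]]
mat side [[573.2 114.5   4. ]
 [468.7 107.1   4. ]
 [540.8 510.9   4. ]]
head top side, z36 [[496.4 277.1  36. ]
 [475.5 370.2  36. ]]
0.73 ((224.50003051757812, 323.5000305175781), (39.59797668457031, 49.497474670410156), 45.0)
```

View pics/tray.png

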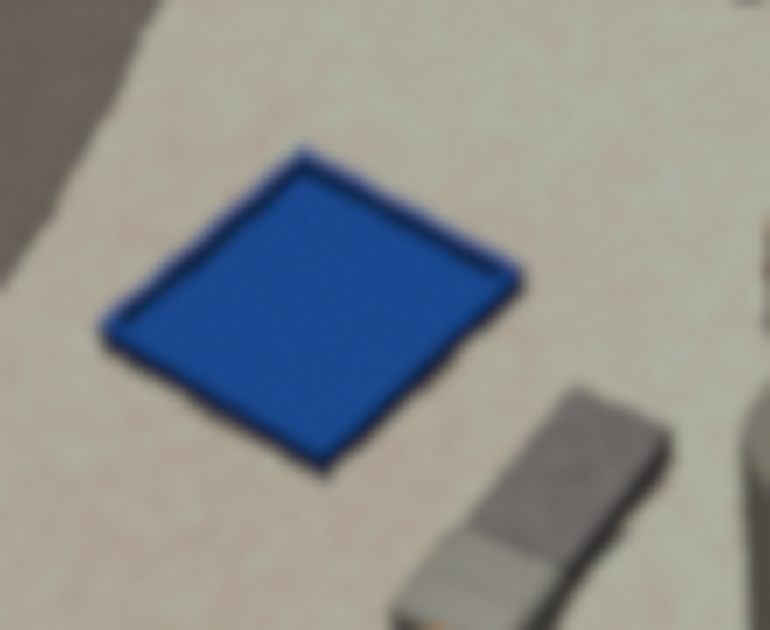

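Run:
```python
from h import *
np.set_printoptions(precision=1,suppress=True)
a=np.array
t=lambda p:a(p,float)/7+[180,280]
T=onplane("scene",t([(304,150),(523,275),(325,465),(103,328)]),12);print(T,T.mean(0))
snap("side","cap_s",(225,180,275,260),7); snap("scene","cap_c",(310,220,360,290),8)
r=vision.get_image("wrist"); cv2.imwrite("pics/w0.png",r[:,:,::-1])
```

```text
[[ 398.3 -339.5   12. ]
 [ 497.5 -344.4   12. ]
 [ 495.  -443.2   12. ]
 [ 396.3 -438.2   12. ]] [ 446.8 -391.3   12. ]
```

View pics/cap_s.png

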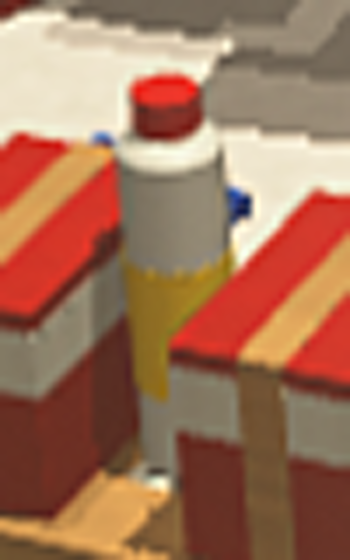

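View pics/cap_c.png

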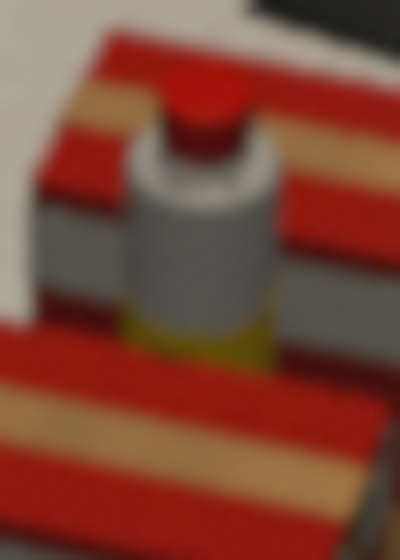

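Run:
```python
from h import *
np.set_printoptions(precision=1,suppress=True)
a=np.array
print(onplane("side",[a([166,92])/7+[225,180]],212),onplane("scene",[a([208,97])/8+[310,220]],212))
print(proj("scene",[(446,-390,0)]),monitor.get_obs()['ee_pos'],monitor.get_obs()['t'])
```

```text
[[ 617.6 -163.8  212. ]] [[ 612.6 -177.1  212. ]]
[[225.5 326. ]] [ 225.3 -583.   222.7] 1.9
```

View pics/w0.png

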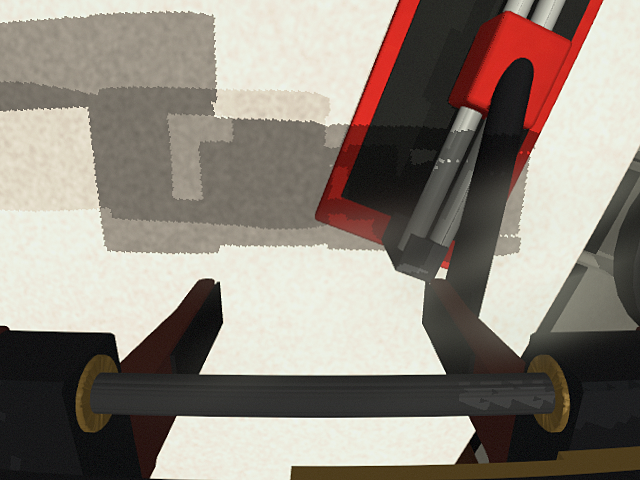

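Emit:
carry_out(
  targets=[
    [[0, 0, 0], [10, 10, 60], 87],
    [[0, 0, 0], [40, 40, 97], 87],
    [[0, 0, 0], [325, 340, 97], 87],
    [[0, 0, 0], [325, 340, 97], 87],
    [[0, 0, 0], [325, 340, 97], 87],
    [[0, 0, 0], [325, 340, 97], 87],
    [[0, 0, 0], [325, 340, 97], 87],
    [[0, 0, 0], [325, 340, 97], 87],
    [[0, 0, 0], [325, 340, 97], 87],
    [[0, 0, 0], [325, 340, 97], 87],
  ],
)

```text
t: 2.73
ee_pos: [481.5, -314.6, 314.3]
orientation: [3.088, 0.576, 0.001]
ft_force: [-0.0, -1.0, 0.3]
width: 87.0
```

Emit:
carry_out(
  targets=[
    [[0, 0, 0], [0, 0, 0], 87],
    [[0, 0, 0], [0, 0, 0], 87],
  ],
)

```text
t: 2.9
ee_pos: [481.7, -314.7, 314.1]
orientation: [3.087, 0.582, 0.0]
ft_force: [0.3, -0.9, -0.5]
width: 86.9
```

Run:
```python
from h import *
np.set_printoptions(precision=1,suppress=True)
o=monitor.get_obs();print(o['t'],o['ee_pos'],o['orientation'])
m,R,t=cam("wrist");print(-R.T@t,R)
im=vision.get_image("wrist"); cv2.imwrite("pics/w1.png",im[:,:,::-1])
for q in ["bottle","station","tray"]:
  for r in place_of(q,"wrist")[:2]: print(q,r['confidence'],c2w("wrist",r['point']))
```

```text
2.9 [ 481.7 -314.7  314.1] [3.1 0.6 0. ]
[ 553.7 -286.5  476.1] [[ 0.4 -0.9 -0. ]
 [-0.9 -0.3  0.3]
 [-0.3 -0.1 -1. ]]
bottle 0.91 [ 609.7 -171.7   42. ]
station 0.71 [ 607.1 -178.1   -0.6]
tray 0.84 [ 438.6 -388.2    2.7]
```

View pics/w1.png

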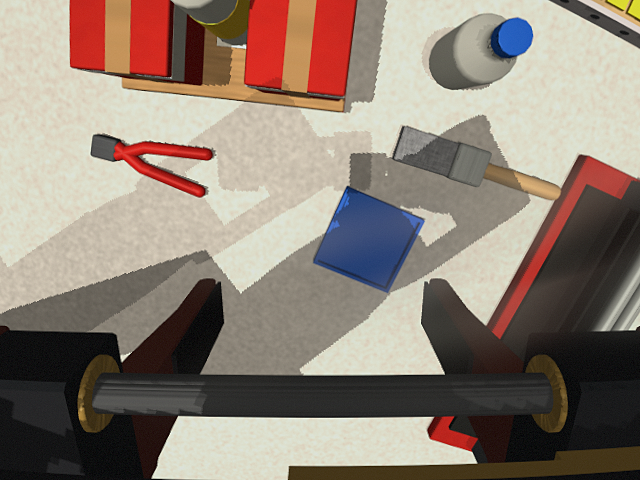

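The wrist view shows the tray with corners (347,187), (424,219), (390,292) and (314,262), the lane opening with the bottle at the top edge near (225,10), and the nippers and brush clear of the tray.

Emit:
carry_out(
  targets=[
    [[0, 0, 0], [20, 90, 0], 87],
    [[0, 0, 0], [20, 90, 0], 87],
    [[0, 0, 0], [20, 90, 0], 87],
    [[0, 0, 0], [20, 90, 0], 87],
  ],
)

```text
t: 3.43
ee_pos: [500.1, -225.5, 314.0]
orientation: [-3.088, -0.578, 0.0]
ft_force: [-0.1, -0.1, 0.0]
width: 86.6
```

Run:
```python
from h import *
np.set_printoptions(precision=1,suppress=True)
o=monitor.get_obs();print(o['t'],o['ee_pos'],o['orientation'])
im=vision.get_image("wrist"); cv2.imwrite("pics/w2.png",im[:,:,::-1])
for q in ["bottle","station","tray","nippers"]:
  for r in place_of(q,"wrist")[:2]: print(q,r['confidence'],c2w("wrist",r['point']))
```

```text
3.4333 [ 500.1 -225.5  314. ] [-3.1 -0.6  0. ]
bottle 0.87 [ 611.1 -175.3   41.7]
tray 0.64 [ 441.8 -390.7    2.6]
nippers 0.72 [440.8 -94.   -0.3]
```

View pics/w2.png

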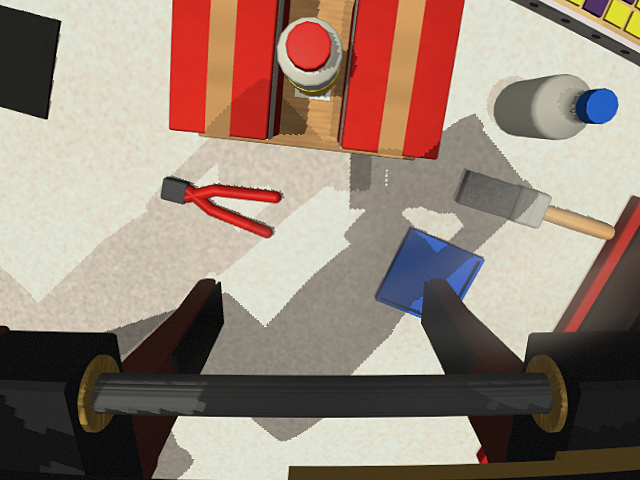

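The view shows the cap top at (308,46), inner box-top corners at (269,138) and (343,148), outer ones at (170,128) and (438,158), and tray corners near (412,227), (483,258) and (376,298).

Run:
```python
from h import *
np.set_printoptions(precision=1,suppress=True)
print("cap",onplane("wrist",[(308,46)],212))
P=onplane("wrist",[(170,128),(269,138),(343,148),(438,158),(280,5),(357,5)],140);print(P)
print("tray",onplane("wrist",[(412,227),(483,258),(376,298)],12))
```

```text
cap [[ 608.1 -177.   212. ]]
[[ 521.5  -88.2  140. ]
 [ 542.1 -165.7  140. ]
 [ 555.9 -224.   140. ]
 [ 576.6 -299.2  140. ]
 [ 637.7 -140.9  140. ]
 [ 658.3 -194.7  140. ]]
tray [[ 494.4 -342.6   12. ]
 [ 490.2 -439.8   12. ]
 [ 395.5 -338.8   12. ]]
```

Emit:
carry_out(
  targets=[
    [[0, 0, 0], [109, 50, 0], 87],
    [[0, 0, 0], [109, 50, 0], 87],
    [[0, 0, 0], [109, 50, 0], 87],
    [[0, 0, 0], [109, 50, 0], 87],
    [[0, 0, 0], [109, 50, -40], 87],
    [[0, 0, 0], [109, 50, -80], 87],
  ],
)

```text
t: 4.18
ee_pos: [611.4, -177.8, 235.2]
orientation: [3.085, 0.575, 0.008]
ft_force: [-0.3, -0.5, -0.7]
width: 87.1
```

Run:
```python
from h import *
o=monitor.get_obs();print(o['t'],o['ee_pos'],o['orientation'])
im=vision.get_image("wrist"); cv2.imwrite("pics/w3.png",im[:,:,::-1])
```

```text
4.1833 [ 611.40534591 -177.81489227  235.1900229 ] [3.08539415 0.57498676 0.0081142 ]
```

View pics/w3.png

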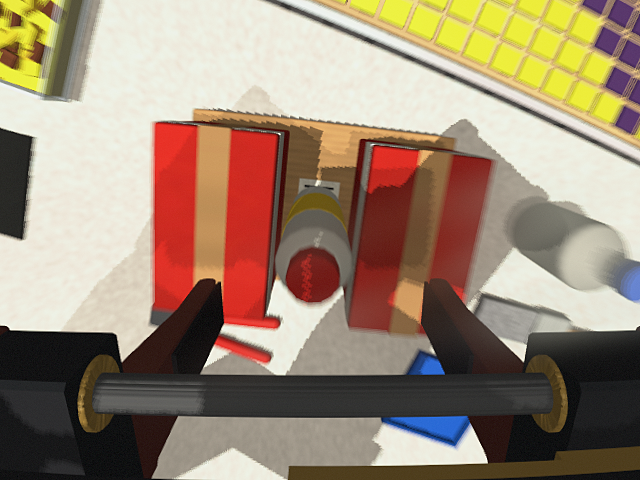

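Run:
```python
from h import *
np.set_printoptions(precision=1,suppress=True)
o=monitor.get_obs();print(o['t'],o['ee_pos'])
print("cap",onplane("wrist",[(313,270)],212), proj("wrist",[o['ee_pos']]))
vision.get_image("wrist")
print([c2w("wrist",r['point']) for r in place_of("bottle","wrist")])
P=onplane("wrist",[(154,122),(280,133),(270,317),(350,325),(365,143),(492,160),(152,305),(455,335)],140);print(P)
```

```text
4.2333 [ 605.5 -176.3  224.9]
cap [[ 613.4 -168.4  212. ]] [[322.7 303.1]]
[array([ 609.7, -172.7,   50.8])]
[[ 640.3  -54.2  140. ]
 [ 661.  -128.1  140. ]
 [ 542.7 -162.4  140. ]
 [ 556.9 -215.9  140. ]
 [ 673.9 -178.1  140. ]
 [ 693.2 -255.1  140. ]
 [ 521.2  -83.4  140. ]
 [ 575.8 -287.8  140. ]]
```

Run:
```python
from h import *
np.set_printoptions(precision=1,suppress=True)
o=monitor.get_obs();print(o['t'],o['ee_pos'])
im=vision.get_image("wrist"); cv2.imwrite("pics/w4.png",im[:,:,::-1])
hsv=cv2.cvtColor(im,cv2.COLOR_RGB2HSV)
for b in place_of("bottle","wrist"):print(b['confidence'],c2w("wrist",b['point']))
o=monitor.get_obs();print(o['t'],o['ee_pos'])
```

```text
4.3333 [ 607.  -176.8  231.2]
0.72 [670.1 133.2   4.1]
0.58 [ 615.  -172.7   44.5]
4.4333 [ 610.1 -177.5  235.7]
```

View pics/w4.png

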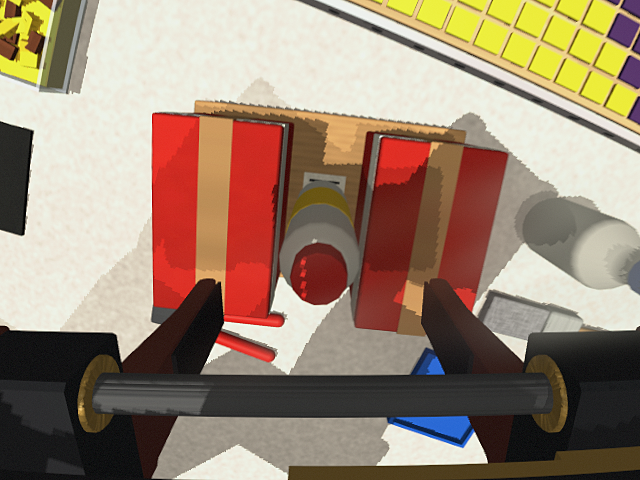

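Emit:
carry_out(
  targets=[
    [[0, 0, 0], [3, 2, -20], 87],
    [[0, 0, 0], [3, 2, -45], 87],
    [[0, 0, 0], [3, 2, -65], 87],
    [[0, 0, 0], [3, 2, -80], 87],
    [[0, 0, 0], [3, 2, -84], 87],
    [[0, 0, 0], [3, 2, -84], 87],
    [[0, 0, 0], [3, 2, -84], 87],
  ],
)

```text
t: 5.02
ee_pos: [613.8, -175.0, 152.3]
orientation: [3.087, 0.575, 0.005]
ft_force: [0.5, -0.0, 0.9]
width: 86.6
```

Run:
```python
from h import *
np.set_printoptions(precision=1,suppress=True)
im=vision.get_image("wrist"); cv2.imwrite("pics/w5.png",im[:,:,::-1])
o=monitor.get_obs();print(o['t'],o['ee_pos'],o['ft_force'])
```

```text
5.0667 [ 613.9 -175.   152.4] [-0.  -0.5 -0.1]
```

View pics/w5.png

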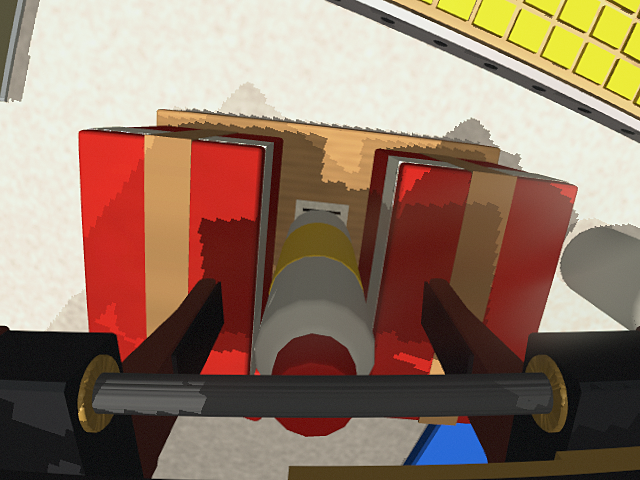

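Run:
```python
from h import *
np.set_printoptions(precision=1,suppress=True)
o=monitor.get_obs();x,y,_=o['ee_pos'];print(x,y)
print(proj("wrist",[(x,y,212),(x+5,y,212),(x,y+5,212),(x,y,170)]))
print("cap",onplane("wrist",[(315,387)],212))
print("box",onplane("wrist",[(80,132),(575,185),(265,148),(399,165)],140))
```

```text
613.9027965309797 -174.98549162447142
[[323.2 390. ]
 [329.3 376.6]
 [307.3 384.9]
 [322.8 322.5]]
cap [[ 614.  -172.4  212. ]]
box [[ 644.6  -52.7  140. ]
 [ 700.6 -260.7  140. ]
 [ 665.9 -129.   140. ]
 [ 679.6 -184.3  140. ]]
```

Cap and jaw axis agree to within 3 mm, so I'm closing the gripper.

Emit:
carry_out(
  targets=[
    [[0, 0, 0], [0, 2, 0], 60],
    [[0, 0, 0], [0, 2, 0], 30],
    [[0, 0, 0], [0, 2, 0], 30],
    [[0, 0, 0], [0, 2, 0], 30],
    [[0, 0, 0], [0, 2, 0], 30],
    [[0, 0, 0], [0, 2, 0], 30],
    [[0, 0, 0], [0, 2, 0], 30],
    [[0, 0, 0], [0, 2, 0], 30],
  ],
)

```text
t: 5.73
ee_pos: [612.5, -172.4, 149.9]
orientation: [-3.088, -0.576, 0.0]
ft_force: [0.1, -0.9, 0.5]
width: 43.2
```

Emit:
carry_out(
  targets=[
    [[0, 0, 0], [0, 0, 5], 30],
    [[0, 0, 0], [0, 0, 20], 30],
    [[0, 0, 0], [0, 0, 50], 30],
    [[0, 0, 0], [0, 0, 85], 30],
    [[0, 0, 0], [0, 0, 120], 30],
    [[0, 0, 0], [0, 0, 135], 30],
    [[0, 0, 0], [0, 0, 135], 30],
    [[0, 0, 0], [0, 0, 135], 30],
  ],
)

```text
t: 6.4
ee_pos: [612.4, -172.3, 285.3]
orientation: [3.088, 0.576, 0.002]
ft_force: [0.1, 0.5, -3.1]
width: 43.5
```

Run:
```python
from h import *
np.set_printoptions(precision=1,suppress=True)
o=monitor.get_obs();print(o['t'],o['ee_pos'],o['ft_force'])
im=snap("side","s1",(160,60,480,300),2.4)
```

```text
6.4 [ 612.4 -172.3  285.3] [ 0.1  0.5 -3.1]
```

View pics/s1.png

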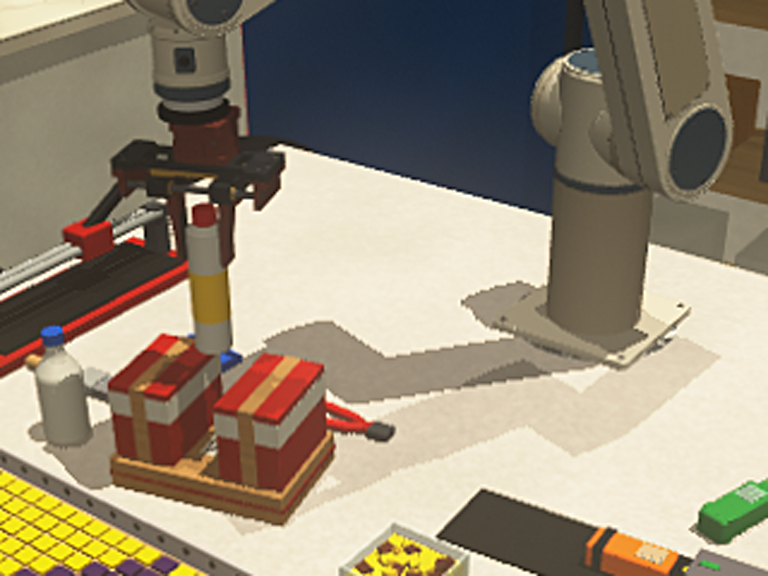

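The bottle is held upright and clear of the boxes. Next is the tray.

Emit:
carry_out(
  targets=[
    [[0, 0, 0], [-15, -20, 0], 30],
    [[0, 0, 0], [-40, -51, 0], 30],
    [[0, 0, 0], [-65, -83, 0], 30],
    [[0, 0, 0], [-90, -115, 0], 30],
    [[0, 0, 0], [-115, -147, 0], 30],
    [[0, 0, 0], [-140, -179, 0], 30],
    [[0, 0, 0], [-158, -202, -20], 30],
    [[0, 0, 0], [-169, -216, -50], 30],
    [[0, 0, 0], [-169, -216, -80], 30],
    [[0, 0, 0], [-169, -216, -110], 30],
  ],
)

```text
t: 7.28
ee_pos: [441.1, -388.4, 171.7]
orientation: [-3.086, -0.571, 0.003]
ft_force: [-1.0, -0.1, -2.4]
width: 43.6
```

Emit:
carry_out(
  targets=[
    [[0, 0, 0], [0, 0, -15], 30],
    [[0, 0, 0], [0, 0, -25], 30],
    [[0, 0, 0], [0, 0, -25], 30],
    [[0, 0, 0], [0, 0, -25], 30],
    [[0, 0, 0], [0, 0, -25], 30],
  ],
)

```text
t: 7.7
ee_pos: [444.0, -388.6, 150.6]
orientation: [3.087, 0.576, 0.001]
ft_force: [0.4, 0.6, -2.0]
width: 43.4
```

Run:
```python
from h import *
np.set_printoptions(precision=1,suppress=True)
o=monitor.get_obs();print(o['t'],o['ee_pos'],o['ft_force'])
im=snap("scene","c1",(130,200,330,400),3)
im=snap("wrist","w6")
```

```text
7.7 [ 444.  -388.6  150.6] [ 0.4  0.6 -2. ]
```

View pics/c1.png

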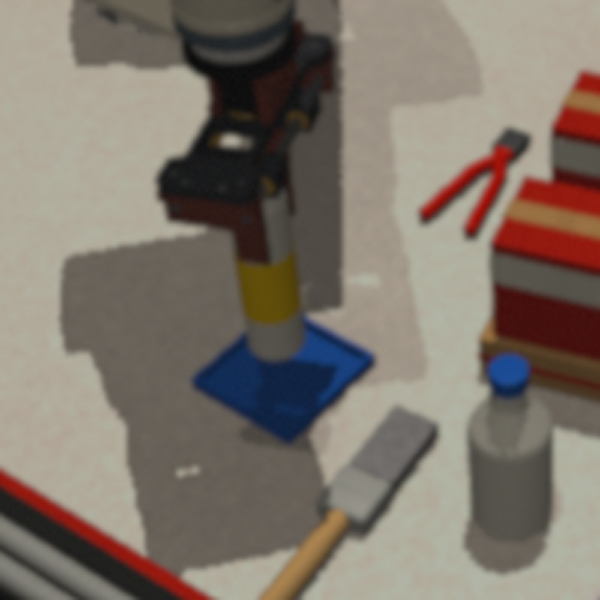

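View pics/w6.png

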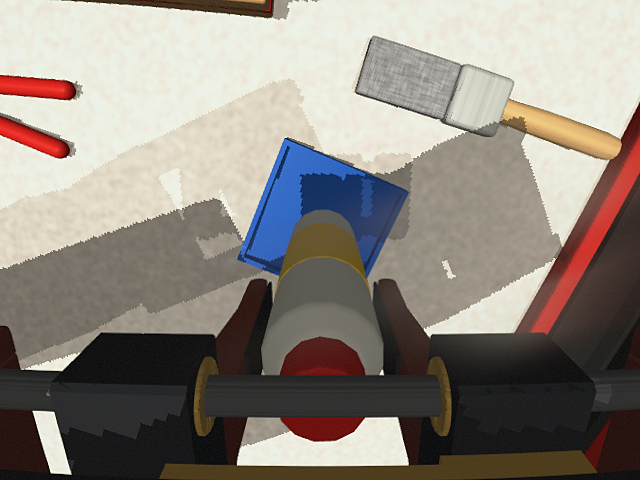

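The bottle is upright over the tray, with its base about 36 mm above the tray floor. Lowering it now.

Emit:
carry_out(
  targets=[
    [[0, 0, 0], [0, 0, -10], 30],
    [[0, 0, 0], [0, 0, -20], 30],
    [[0, 0, 0], [0, 0, -28], 30],
    [[0, 0, 0], [0, 0, -32], 30],
    [[0, 0, 0], [0, 0, -35], 30],
    [[0, 0, 0], [0, 0, -35], 30],
    [[0, 0, 0], [0, 0, -35], 30],
  ],
)

```text
t: 8.38
ee_pos: [443.5, -388.4, 114.8]
orientation: [-3.088, -0.576, 0.0]
ft_force: [0.5, 0.4, -2.8]
width: 43.1
```

Run:
```python
from h import *
np.set_printoptions(precision=1,suppress=True)
o=monitor.get_obs();print(o['t'],o['ee_pos'],o['ft_force'])
im=snap("scene","c2",(180,230,290,370),5)
im=snap("side","s2",(160,120,280,240),5)
```

```text
8.3833 [ 443.5 -388.4  114.8] [ 0.5  0.4 -2.8]
```

View pics/c2.png

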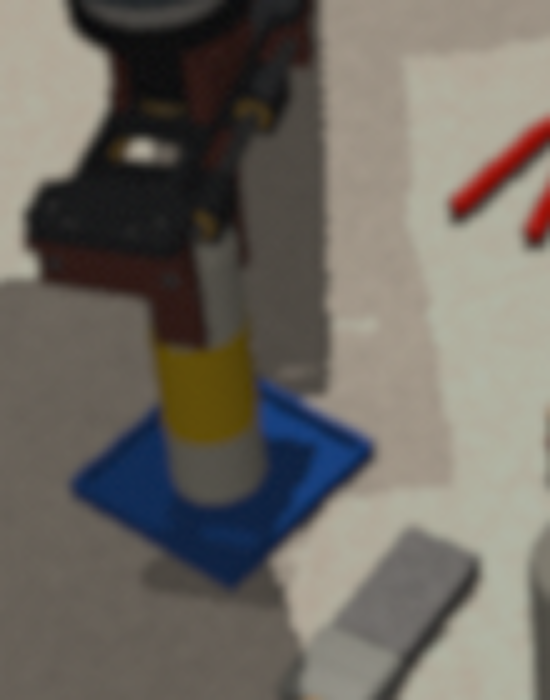

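Still carrying its weight (-2.8 N), so I'll creep down until it touches.

Emit:
carry_out(
  targets=[
    [[0, 0, 0], [0, 0, -1], 30],
    [[0, 0, 0], [0, 0, -1], 30],
    [[0, 0, 0], [0, 0, -2], 30],
    [[0, 0, 0], [0, 0, -2], 30],
  ],
)

```text
t: 8.82
ee_pos: [443.6, -388.4, 113.9]
orientation: [3.088, 0.576, 0.0]
ft_force: [-2.0, 1.5, 6.2]
width: 43.6
```

Contact at z≈114. Releasing, then raising.

Emit:
carry_out(
  targets=[
    [[0, 0, 0], [0, 0, 0], 50],
    [[0, 0, 0], [0, 0, 0], 87],
    [[0, 0, 0], [0, 0, 0], 87],
    [[0, 0, 0], [0, 0, 0], 87],
    [[0, 0, 0], [0, 0, 10], 87],
    [[0, 0, 0], [0, 0, 40], 87],
    [[0, 0, 0], [0, 0, 75], 87],
    [[0, 0, 0], [0, 0, 110], 87],
    [[0, 0, 0], [0, 0, 140], 87],
    [[0, 0, 0], [0, 0, 140], 87],
  ],
)

```text
t: 9.65
ee_pos: [446.1, -390.7, 260.5]
orientation: [3.079, 0.574, 0.011]
ft_force: [0.9, 0.1, 1.0]
width: 87.0
```

Run:
```python
from h import *
np.set_printoptions(precision=1,suppress=True)
o=monitor.get_obs();print(o['t'],o['ee_pos'],o['ft_force'])
im=snap("scene","c3",(180,230,290,370),5)
im=snap("wrist","w7")
```

```text
9.65 [ 446.1 -390.7  260.5] [0.9 0.1 1. ]
```

View pics/c3.png

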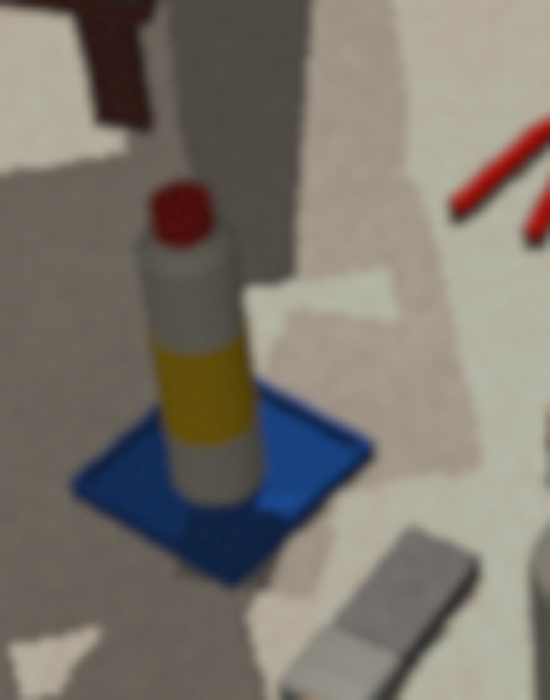

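The bottle stands upright, released, on the tray floor. Now to the dock, with a turn of +73.6° on the way.

Emit:
carry_out(
  targets=[
    [[0, 0, 7], [5, 20, 20], 87],
    [[0, 0, 14], [15, 55, 45], 87],
    [[0, 0, 21], [20, 95, 47], 87],
    [[0, 0, 28], [20, 135, 47], 87],
    [[0, 0, 35], [20, 175, 47], 87],
    [[0, 0, 42], [30, 215, 47], 87],
    [[0, 0, 49], [35, 255, 47], 87],
    [[0, 0, 56], [40, 295, 47], 87],
    [[0, 0, 63], [50, 335, 47], 87],
    [[0, 0, 70], [60, 375, 47], 87],
  ],
)

```text
t: 10.58
ee_pos: [502.3, -11.4, 298.5]
orientation: [-2.191, -2.248, 0.003]
ft_force: [0.7, 0.7, 0.8]
width: 87.1
```

Run:
```python
from h import *
np.set_printoptions(precision=1,suppress=True)
o=monitor.get_obs();print(o['t'],o['ee_pos'],o['orientation'],o['qpos'])
```

```text
10.5833 [502.3 -11.4 298.5] [-2.2 -2.2  0. ] [-0.   0.2  1.8 -0.   1.2 -0.1]
```

Emit:
carry_out(
  targets=[
    [[0, 0, 3.6], [0, 41, 0], 87],
    [[0, 0, 3.6], [0, 82, 0], 87],
    [[0, 0, 3.6], [0, 123, 0], 87],
    [[0, 0, 3.6], [2, 160, 0], 87],
    [[0, 0, 3.6], [2, 190, 0], 87],
    [[0, 0, 3.6], [2, 195, 0], 87],
    [[0, 0, 3.6], [2, 195, 0], 87],
    [[0, 0, 3.6], [2, 195, 0], 87],
  ],
)

```text
t: 11.25
ee_pos: [504.7, 181.1, 298.7]
orientation: [-2.126, -2.312, 0.004]
ft_force: [0.1, -0.6, -0.1]
width: 86.7
```

Run:
```python
from h import *
np.set_printoptions(precision=1,suppress=True)
o=monitor.get_obs();print(o['t'],o['ee_pos'],o['orientation'],o['ft_force'])
snap("wrist","w8")
for q in ["reader","window","dock"]:
  for r in place_of(q,"wrist"): print(q,r['confidence'],c2w("wrist",r['point']))
o=monitor.get_obs();print(o['t'],o['ee_pos'])
```

```text
11.25 [504.7 181.1 298.7] [-2.1 -2.3  0. ] [ 0.1 -0.6 -0.1]
reader 0.4 [437.9 -93.1   2. ]
window 0.85 [501.8 311.2   1.6]
11.45 [505.4 180.3 299.8]
```

View pics/w8.png

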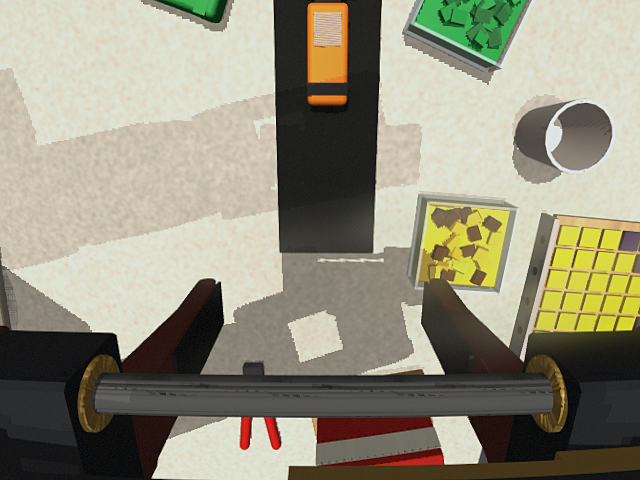

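The wrist view shows the orange head with its nose at (328,105) and edges at columns 307 and 348. The mat's near corners are at (280,252) and (373,253).

Run:
```python
from h import *
np.set_printoptions(precision=1,suppress=True)
print("head top",onplane("wrist",[(307,95),(348,95),(308,8),(347,8),(328,98)],36))
print("mat",onplane("wrist",[(280,252),(373,253),(275,2),(382,2)],4))
o=monitor.get_obs();print(o['ee_pos'],o['orientation'])
```

```text
head top [[482.2 278.1  36. ]
 [522.7 281.4  36. ]
 [477.4 357.9  36. ]
 [514.2 360.9  36. ]
 [503.2 277.   36. ]]
mat [[461.6 101.7   4. ]
 [570.9 109.3   4. ]
 [441.7 368.7   4. ]
 [550.4 377.5   4. ]]
[505.4 180.3 299.8] [-2.1 -2.3  0. ]
```

Emit:
carry_out(
  targets=[
    [[0, 0, 0], [-1, 35, 0], 87],
    [[0, 0, 0], [-3, 70, -20], 87],
    [[0, 0, 0], [-5, 105, -45], 87],
    [[0, 0, 0], [-5, 131, -80], 87],
    [[0, 0, 0], [-5, 131, -120], 87],
    [[0, 0, 0], [-5, 131, -160], 87],
    [[0, 0, 0], [-5, 131, -195], 87],
    [[0, 0, 0], [-5, 131, -215], 87],
    [[0, 0, 0], [-5, 131, -220], 87],
    [[0, 0, 0], [-5, 131, -220], 87],
  ],
)

```text
t: 12.28
ee_pos: [500.0, 311.3, 78.6]
orientation: [-2.129, -2.309, 0.005]
ft_force: [-0.1, 0.7, 0.9]
width: 87.2
```

Run:
```python
from h import *
np.set_printoptions(precision=1,suppress=True)
snap("wrist","w9")
o=monitor.get_obs();print(o['t'],o['ee_pos'],o['orientation'],o['ft_force'])
x,y,z=o['ee_pos']; print(proj("wrist",[(x,y,36),(x,y,z)]))
```

```text
12.3333 [501.  312.1  80.3] [-2.1 -2.3  0. ] [ 0.1  0.5 -0.1]
[[322.1 267.5]
 [322.  303.3]]
```

View pics/w9.png

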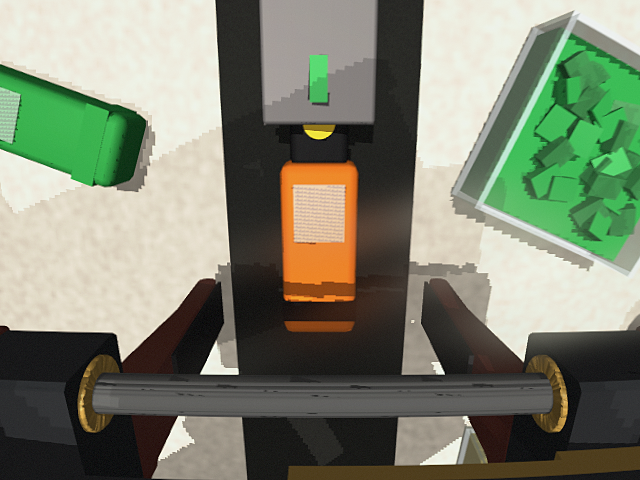

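The orange head is centred between the jaws at column 320, and the sleeve mouth at row 125 is well ahead of the fingers. Lowering and gripping.

Emit:
carry_out(
  targets=[
    [[0, 0, 0], [-1, 0, -30], 87],
    [[0, 0, 0], [-1, 0, -55], 87],
    [[0, 0, 0], [-1, 0, -66], 87],
    [[0, 0, 0], [-1, 0, -69], 87],
    [[0, 0, 0], [-1, 0, -69], 87],
    [[0, 0, 0], [-1, 0, -69], 87],
  ],
)

```text
t: 12.83
ee_pos: [500.6, 313.2, 12.6]
orientation: [2.128, 2.311, 0.004]
ft_force: [-0.4, -0.1, -0.8]
width: 87.2
```

Emit:
carry_out(
  targets=[
    [[0, 0, 0], [0, 0, 0], 60],
    [[0, 0, 0], [0, 0, 0], 30],
    [[0, 0, 0], [0, 0, 0], 30],
    [[0, 0, 0], [0, 0, 0], 30],
    [[0, 0, 0], [0, 0, 0], 30],
    [[0, 0, 0], [0, 0, 0], 30],
    [[0, 0, 0], [0, 0, 0], 30],
  ],
)

```text
t: 13.42
ee_pos: [499.5, 312.7, 11.0]
orientation: [2.128, 2.311, 0.0]
ft_force: [-0.2, 0.6, -0.5]
width: 43.9
```

Emit:
carry_out(
  targets=[
    [[0, 0, 0], [0, 0, 0], 30],
    [[0, 0, 0], [0, 0, 0], 30],
    [[0, 0, 0], [0, 0, 0], 30],
  ],
)

```text
t: 13.67
ee_pos: [499.2, 312.6, 10.9]
orientation: [-2.128, -2.311, 0.001]
ft_force: [-1.2, -0.0, 1.5]
width: 39.7
```

Gripped at 40 mm. Now pulling 150 mm along the dock's +x.

Emit:
carry_out(
  targets=[
    [[0, 0, 0], [0.8, -10, 0], 30],
    [[0, 0, 0], [2.3, -30, 0], 30],
    [[0, 0, 0], [3.8, -50, 0], 30],
    [[0, 0, 0], [5.4, -70, 0], 30],
    [[0, 0, 0], [6.9, -90, 0], 30],
    [[0, 0, 0], [8.5, -110, 0], 30],
    [[0, 0, 0], [10, -130, 0], 30],
    [[0, 0, 0], [11.5, -150, 0], 30],
    [[0, 0, 0], [11.5, -150, 0], 30],
    [[0, 0, 0], [11.5, -150, 0], 30],
  ],
)

```text
t: 14.5
ee_pos: [511.0, 161.5, 11.0]
orientation: [-2.13, -2.309, 0.0]
ft_force: [-0.6, 0.0, -0.8]
width: 39.6
```

Run:
```python
from h import *
np.set_printoptions(precision=1,suppress=True)
snap("side","s3",(280,180,520,360),3.3)
o=monitor.get_obs();print(o['t'],o['ee_pos'],o['orientation'],o['ft_force'],o['width'])
```

```text
14.55 [511.  162.3  10.9] [-2.1 -2.3  0. ] [ 0.8 -0.2 -1.1] 39.911339150192255
```

View pics/s3.png

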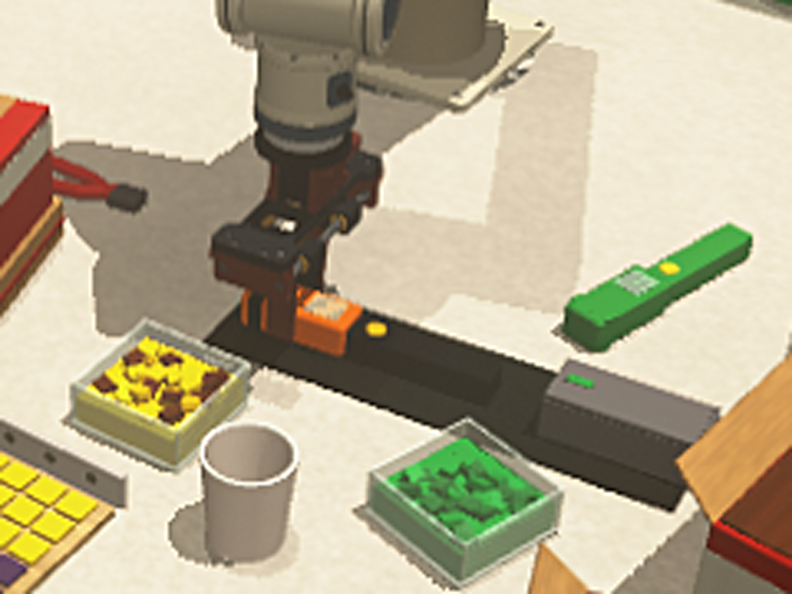

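The reader is fully out of the sleeve. Releasing the head and moving to the handle.

Emit:
carry_out(
  targets=[
    [[0, 0, 0], [0, 0, 0], 60],
    [[0, 0, 0], [0, 0, 0], 87],
    [[0, 0, 0], [0, 0, 0], 87],
    [[0, 0, 0], [0, 0, 0], 87],
    [[0, 0, 0], [0, 0, 30], 87],
    [[0, 0, 0], [0, 0, 70], 87],
    [[0, 0, 0], [-2, 30, 70], 87],
    [[0, 0, 0], [-5, 65, 70], 87],
    [[0, 0, 0], [-7.5, 98, 70], 87],
    [[0, 0, 0], [-7.5, 98, 70], 87],
  ],
)

```text
t: 15.38
ee_pos: [503.9, 265.8, 81.9]
orientation: [2.123, 2.315, 0.006]
ft_force: [0.3, 0.4, -0.3]
width: 86.6
```

Emit:
carry_out(
  targets=[
    [[0, 0, 0], [0, 0, 0], 87],
    [[0, 0, 0], [0, 0, 0], 87],
  ],
)

```text
t: 15.55
ee_pos: [502.9, 260.6, 80.7]
orientation: [-2.126, -2.312, 0.001]
ft_force: [0.4, -0.8, 1.0]
width: 87.3
```

Run:
```python
from h import *
np.set_printoptions(precision=1,suppress=True)
snap("wrist","w10")
o=monitor.get_obs();print(o['t'],o['ee_pos'],o['orientation'],o['ft_force'],o['width'])
x,y,z=o['ee_pos']; print(proj("wrist",[(x,y,30)]))
for n in ["wrist","side","scene"]:
  vision.get_image(n)
  for q in ["reader","window"]:
    for r in place_of(q,n): print(n,q,r['confidence'],c2w(n,r['point']))
snap("scene","c4",(300,130,460,250),5)
```

```text
15.6 [503.  260.   80.7] [-2.1 -2.3  0. ] [-0.2 -0.  -0.3] 87.09800314344506
[[322.2 263.3]]
wrist reader 0.81 [504.7 233.1   3.8]
wrist window 0.77 [348.2 371.9  -2.8]
side reader 0.8 [506.7 233.6   1.3]
side reader 0.67 [288.4 392.3  -2.5]
side reader 0.47 [667.3 129.7  -1.2]
side window 0.84 [512.5 161.5  -0.4]
side window 0.6 [352.  368.6  -2.7]
scene reader 0.95 [278.4 390.7  -5. ]
scene window 0.77 [350.  376.2  -1.3]
scene window 0.61 [514.4 159.1   3.7]
scene window 0.48 [ 610.3 -171.7   -1.8]
```

View pics/w10.png

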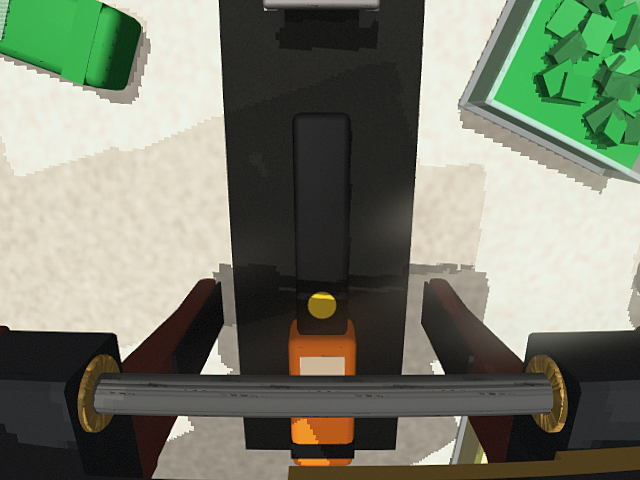

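View pics/c4.png

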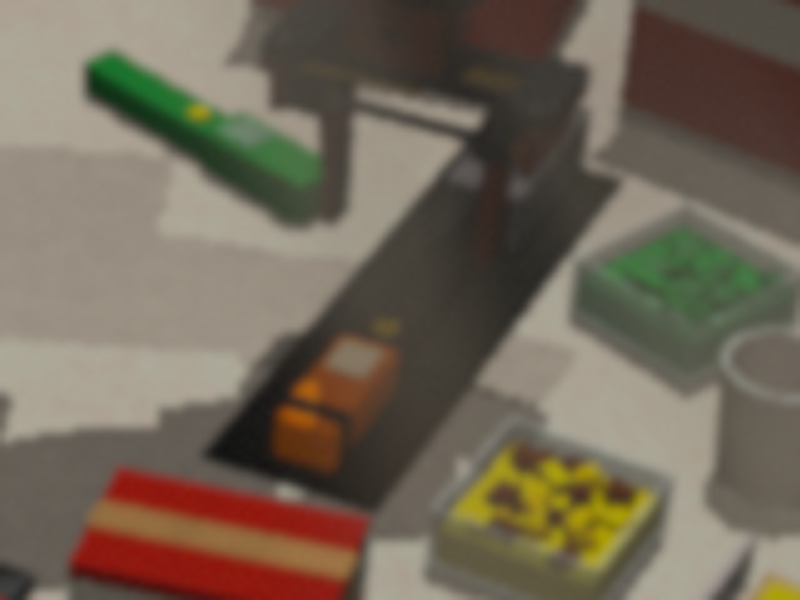

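Emit:
carry_out(
  targets=[
    [[0, 0, 0], [0, 0, -30], 87],
    [[0, 0, 0], [0, 0, -55], 87],
    [[0, 0, 0], [0, 0, -67], 87],
    [[0, 0, 0], [0, 0, -72], 87],
    [[0, 0, 0], [0, 0, -72], 87],
    [[0, 0, 0], [0, 0, -72], 60],
    [[0, 0, 0], [0, 0, -72], 20],
    [[0, 0, 0], [0, 0, -72], 20],
    [[0, 0, 0], [0, 0, -72], 20],
    [[0, 0, 0], [0, 0, -72], 20],
  ],
)

```text
t: 16.93
ee_pos: [503.9, 260.9, 9.7]
orientation: [2.128, 2.311, 0.002]
ft_force: [1.1, -0.0, 0.4]
width: 56.6
```

Emit:
carry_out(
  targets=[
    [[0, 0, 0], [0, 0, 0], 20],
    [[0, 0, 0], [0, 0, 0], 20],
    [[0, 0, 0], [0, 0, 0], 20],
    [[0, 0, 0], [0, 0, 0], 20],
    [[0, 0, 0], [0, 0, 0], 20],
    [[0, 0, 0], [0, 0, 0], 20],
    [[0, 0, 0], [0, 0, 0], 20],
  ],
)

```text
t: 17.52
ee_pos: [503.3, 260.7, 9.0]
orientation: [-2.128, -2.311, 0.0]
ft_force: [-0.3, -0.6, 1.6]
width: 30.1
```

Run:
```python
from h import *
np.set_printoptions(precision=2,suppress=True)
o=monitor.get_obs();print(o['t'],o['ee_pos'],o['orientation'],o['ft_force'],o['width'],o['moment'])
```

```text
17.5167 [503.33 260.65   8.99] [-2.13 -2.31  0.  ] [-0.3  -0.57  1.58] 30.125895026965026 [-0.04  0.08  0.03]
```

Handle gripped at 30 mm. Lifting and checking that it hangs level.

Emit:
carry_out(
  targets=[
    [[0, 0, 0], [0, 0, 4], 20],
    [[0, 0, 0], [0, 0, 15], 20],
    [[0, 0, 0], [0, 0, 35], 20],
    [[0, 0, 0], [0, 0, 65], 20],
    [[0, 0, 0], [0, 0, 100], 20],
    [[0, 0, 0], [0, 0, 130], 20],
    [[0, 0, 0], [0, 0, 160], 20],
    [[0, 0, 0], [0, 0, 190], 20],
    [[0, 0, 0], [0, 0, 190], 20],
    [[0, 0, 0], [0, 0, 190], 20],
  ],
)

```text
t: 18.35
ee_pos: [504.4, 261.1, 201.4]
orientation: [2.127, 2.31, 0.007]
ft_force: [-0.1, 0.1, -2.6]
width: 29.7
```

Run:
```python
from h import *
np.set_printoptions(precision=2,suppress=True)
o=monitor.get_obs();print(o['t'],o['ee_pos'],o['orientation'],o['ft_force'],o['width'],o['moment'])
snap("side","s4",(280,120,520,300),3.3)
```

```text
18.35 [504.37 261.13 201.38] [2.13 2.31 0.01] [-0.12  0.07 -2.59] 29.737607909879568 [ 0.02 -0.1   0.01]
```

View pics/s4.png

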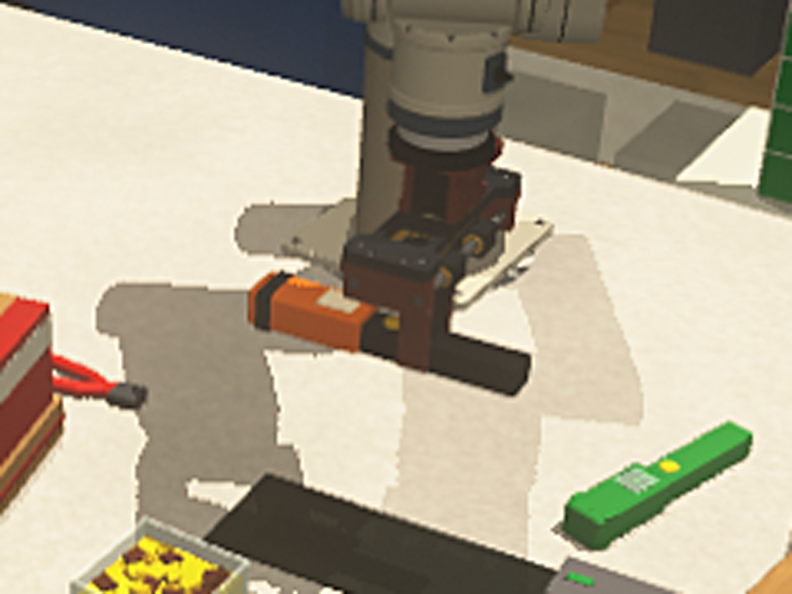

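The reader is held level. Moving to the lane at height, turning +100°.

Emit:
carry_out(
  targets=[
    [[0, 0, 4], [0, -15, 0], 20],
    [[0, 0, 10], [0, -45, 0], 20],
    [[0, 0, 17], [0, -78, 0], 20],
    [[0, 0, 24], [0, -111, 0], 20],
    [[0, 0, 31], [0, -144, 0], 20],
    [[0, 0, 38], [2, -177, 0], 20],
    [[0, 0, 45], [3, -210, 0], 20],
    [[0, 0, 52], [4, -243, 0], 20],
    [[0, 0, 59], [5, -276, 0], 20],
    [[0, 0, 66], [5, -309, 0], 20],
  ],
)

```text
t: 19.23
ee_pos: [507.0, -48.0, 197.2]
orientation: [-0.538, -3.091, 0.0]
ft_force: [1.7, 0.1, -2.8]
width: 29.5
```

Emit:
carry_out(
  targets=[
    [[0, 0, 7], [0, -32, 0], 20],
    [[0, 0, 14], [0, -64, 0], 20],
    [[0, 0, 21], [-10, -96, 0], 20],
    [[0, 0, 28], [-20, -128, 0], 20],
    [[0, 0, 33], [-20, -147, 0], 20],
    [[0, 0, 34], [-20, -151, 0], 20],
    [[0, 0, 34], [-20, -151, 0], 20],
    [[0, 0, 34], [-20, -151, 0], 20],
    [[0, 0, 34], [-20, -151, 0], 20],
  ],
)

```text
t: 19.98
ee_pos: [488.2, -196.3, 198.2]
orientation: [0.379, -3.117, -0.002]
ft_force: [-0.8, 0.6, -1.8]
width: 29.6
```

Run:
```python
from h import *
np.set_printoptions(precision=2,suppress=True)
o=monitor.get_obs();print(o['t'],o['ee_pos'],o['orientation'],o['ft_force'],o['width'],o['qpos'])
print(np.degrees(2*np.arctan2(o['orientation'][1],o['orientation'][0])))
snap("wrist","w11");snap("scene","c5",(230,190,430,340),4); snap("side","s5",(170,150,370,300),4)
for n in ["wrist","side","scene"]:
  vision.get_image(n)
  for q in ["reader","window","label","station"]:
    for r in place_of(q,n)[:2]: print(n,q,r['confidence'],c2w(n,r['point']))
```

```text
19.9833 [ 488.16 -196.29  198.22] [ 0.38 -3.12 -0.  ] [-0.76  0.59 -1.82] 29.617566636421635 [-0.41  0.31  1.87  0.    0.96 -2.22]
-166.13789812855495
wrist reader 0.66 [ 518.43 -186.65  193.64]
side reader 0.98 [287.75 391.46  -2.91]
side reader 0.64 [ 519.24 -188.55  191.09]
side window 0.84 [ 587.11 -172.35  187.12]
side window 0.83 [354.39 365.13  -2.06]
side label 0.96 [ 609.91 -170.47   35.75]
side station 0.77 [ 610.7  -174.53   -1.59]
side station 0.65 [ 587.6  -174.35  188.05]
scene reader 0.98 [281.04 393.22  -5.35]
scene reader 0.81 [ 517.49 -187.58  192.14]
scene window 0.63 [ 587.63 -176.05  194.62]
scene window 0.55 [352.22 376.81  -3.11]
```

View pics/w11.png

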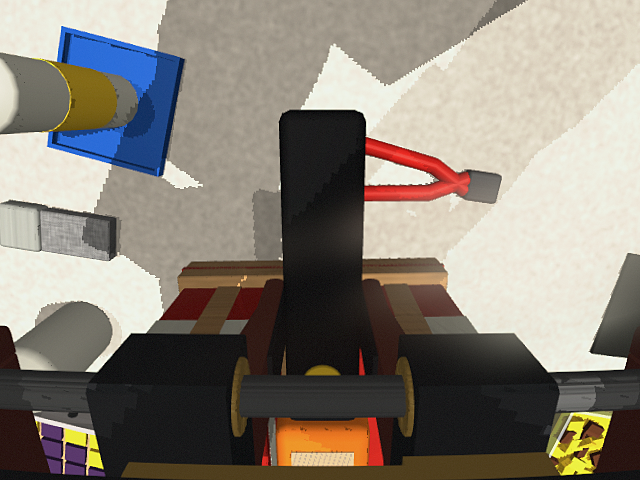

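View pics/c5.png

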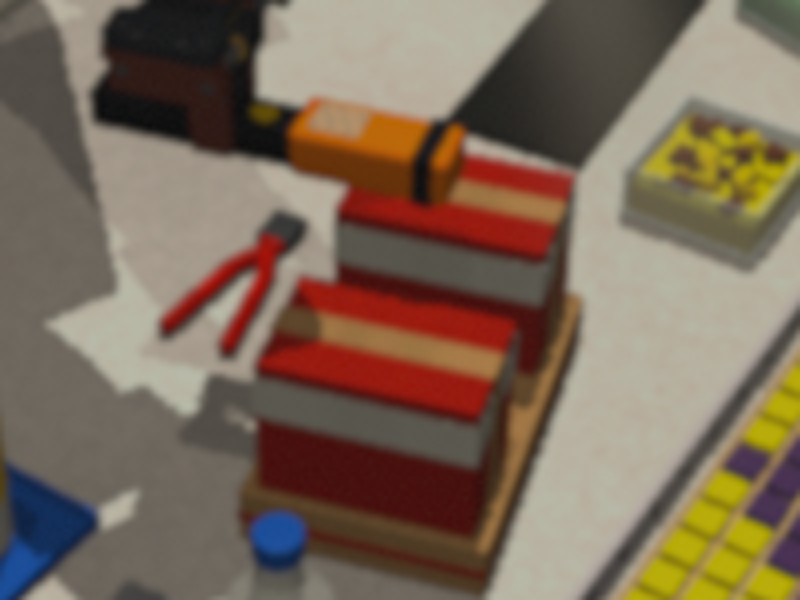

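View pics/s5.png

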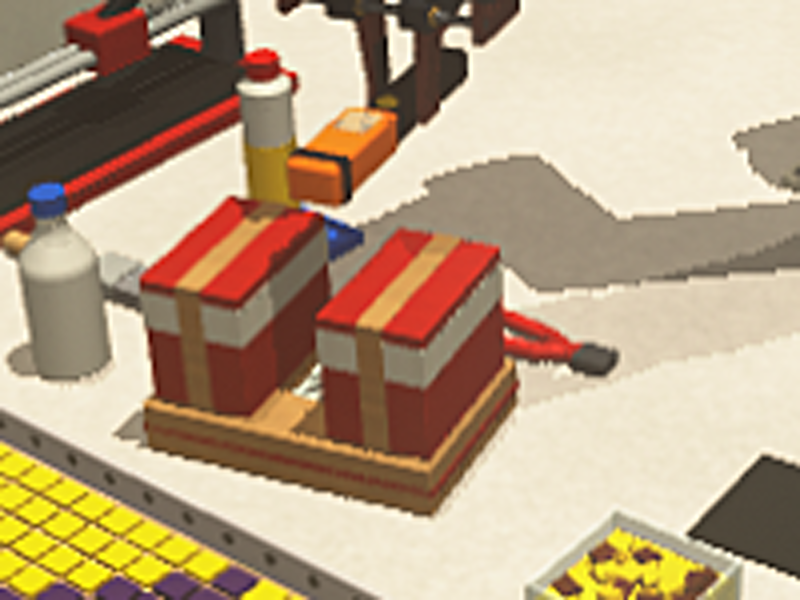

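The reader hangs level, aimed into the lane. The wrist view shows the carton's near top edge from (180,264) to (447,262), with the handle centred at column 322. Checking the lane's cross position from this view.

Run:
```python
from h import *
np.set_printoptions(precision=1,suppress=True)
o=monitor.get_obs();print(o['t'],o['ee_pos'],np.degrees(2*np.arctan2(o['orientation'][1],o['orientation'][0])))
im=vision.get_image("wrist")
cv2.imwrite("pics/w12.png",cv2.resize(im[230:400,150:480],None,fx=2.4,fy=2.4)[:,:,::-1])
o=monitor.get_obs();print(o['t'],o['ee_pos'])
```

```text
20.8833 [ 488.5 -197.6  199. ] -166.10046888816356
20.9333 [ 488.5 -197.6  199. ]
```

View pics/w12.png

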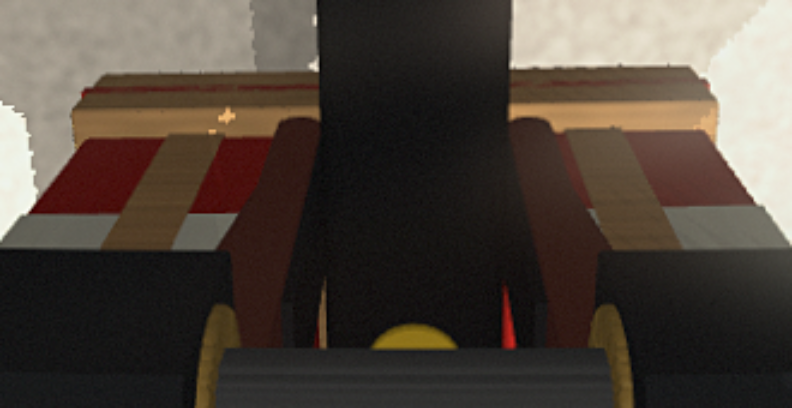

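Run:
```python
from h import *
np.set_printoptions(precision=1,suppress=True)
f=lambda p:np.array(p,float)/2.4+[150,230]
P=onplane("wrist",f([(72,107),(717,104),(85,138),(704,130)]),40)
print(P)
for i,d in ((0,75),(2,65)):
    m=(P[i]+P[i+1])/2; v=P[i+1]-P[i]; print(np.linalg.norm(v),np.degrees(np.arctan2(-v[0],v[1])), m+d*np.array([v[1],-v[0],0])/np.linalg.norm(v))
```

```text
[[ 565.7 -302.1   40. ]
 [ 510.2  -81.9   40. ]
 [ 576.3 -295.9   40. ]
 [ 520.7  -83.2   40. ]]
227.08950155365156 14.151512709930925 [ 610.7 -173.6   40. ]
219.8511256152287 14.66987112956837 [ 611.4 -173.    40. ]
```

Emit:
carry_out(
  targets=[
    [[0, 0, 0.5], [12, 0, 0], 20],
    [[0, 0, 0.5], [25, 0, 0], 20],
    [[0, 0, 0.5], [25.5, 0.3, -15], 20],
    [[0, 0, 0.5], [25.5, 0.3, -35], 20],
    [[0, 0, 0.5], [25.5, 0.3, -45], 20],
    [[0, 0, 0.5], [25.5, 0.3, -45], 20],
    [[0, 0, 0.5], [25.5, 0.3, -45], 20],
    [[0, 0, 0.5], [25.5, 0.3, -45], 20],
  ],
)

```text
t: 21.6
ee_pos: [514.7, -197.5, 154.6]
orientation: [-0.394, 3.116, -0.001]
ft_force: [-0.7, 0.4, -1.1]
width: 29.6
```

Run:
```python
from h import *
np.set_printoptions(precision=1,suppress=True)
o=monitor.get_obs();print(o['t'],o['ee_pos'],np.degrees(2*np.arctan2(o['orientation'][1],o['orientation'][0])))
a=snap("scene","c6",(280,190,400,340),4); snap("side","s6",(190,160,310,280),5)
for n in ["side","scene"]:
  vision.get_image(n)
  for q in ["reader","window"]:
    for r in place_of(q,n)[:2]: print(n,q,r['confidence'],c2w(n,r['point']))
```

```text
21.6 [ 514.7 -197.5  154.6] 194.4098749623796
side reader 0.56 [ 543.5 -190.8  145.4]
side window 0.98 [ 612.2 -175.1  145.1]
side window 0.9 [352.9 369.3  -2.7]
scene reader 0.92 [ 542.8 -188.4  147.5]
scene reader 0.75 [277.6 394.4  -5.5]
scene window 0.96 [ 615.5 -171.3  148.6]
scene window 0.55 [350.  376.1  -1.9]
```

View pics/c6.png

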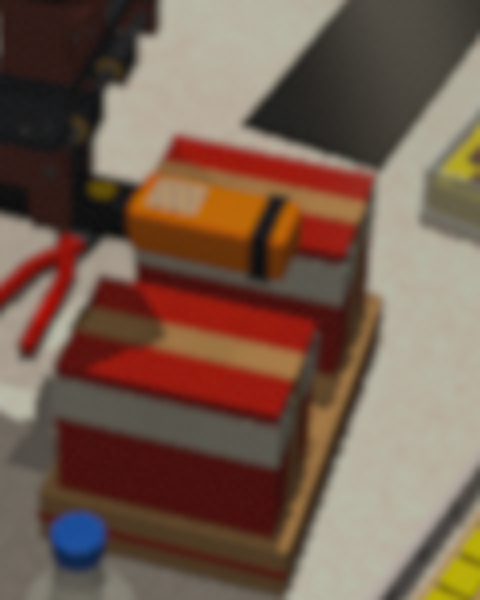

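View pics/s6.png

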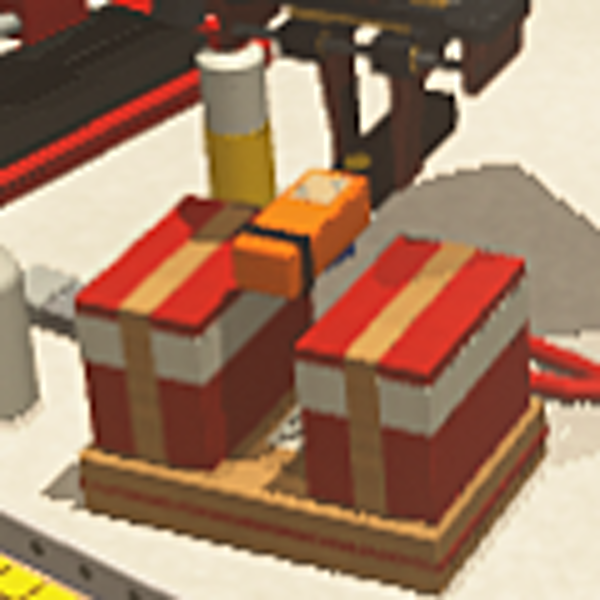

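The head is lined up over the lane, with the window at about (613,-173) against the label at (611,-173). Lowering in.

Emit:
carry_out(
  targets=[
    [[0, 0, 0], [-2, -0.5, -8], 20],
    [[0, 0, 0], [-2, -0.5, -18], 20],
    [[0, 0, 0], [-2, -0.5, -28], 20],
    [[0, 0, 0], [-2, -0.5, -36], 20],
  ],
)

```text
t: 22.33
ee_pos: [511.3, -197.5, 116.2]
orientation: [0.394, -3.115, -0.001]
ft_force: [-0.6, -0.5, -2.4]
width: 29.7
```

Emit:
carry_out(
  targets=[
    [[0, 0, 0], [0, 0, -8], 20],
    [[0, 0, 0], [0, 0, -18], 20],
    [[0, 0, 0], [0, 0, -28], 20],
    [[0, 0, 0], [0, 0, -36], 20],
    [[0, 0, 0], [0, 0, -39], 20],
    [[0, 0, 0], [0, 0, -39], 20],
  ],
)

```text
t: 22.83
ee_pos: [511.4, -197.5, 77.9]
orientation: [0.394, -3.115, -0.001]
ft_force: [0.1, 0.2, -1.6]
width: 29.9
```

Emit:
carry_out(
  targets=[
    [[0, 0, 0], [0, 0, 0], 20],
    [[0, 0, 0], [0, 0, 0], 20],
    [[0, 0, 0], [0, 0, 0], 20],
    [[0, 0, 0], [0, 0, 0], 20],
    [[0, 0, 0], [0, 0, 0], 20],
  ],
)

```text
t: 23.25
ee_pos: [512.2, -197.9, 79.4]
orientation: [-0.394, 3.116, -0.001]
ft_force: [1.1, 0.1, -1.7]
width: 29.7
```

Run:
```python
from h import *
np.set_printoptions(precision=1,suppress=True)
o=monitor.get_obs();print(o['t'],o['ee_pos'],o['ft_force'],np.degrees(2*np.arctan2(o['orientation'][1],o['orientation'][0])))
a=snap("scene","c7",(280,190,400,340),4); snap("side","s7",(190,160,310,280),5)
for n in ["side","scene"]:
  vision.get_image(n)
  for q in ["window"]:
    for r in place_of(q,n)[:2]: print(n,q,r['confidence'],c2w(n,r['point']))
```

```text
23.25 [ 512.2 -197.9   79.4] [ 1.1  0.1 -1.7] 194.4074030390696
side window 0.71 [353.3 370.9  -3.3]
side window 0.52 [ 612.3 -174.5   68.1]
scene window 0.76 [ 609.6 -176.3   73.3]
scene window 0.71 [351.8 377.   -1.1]
```

View pics/c7.png

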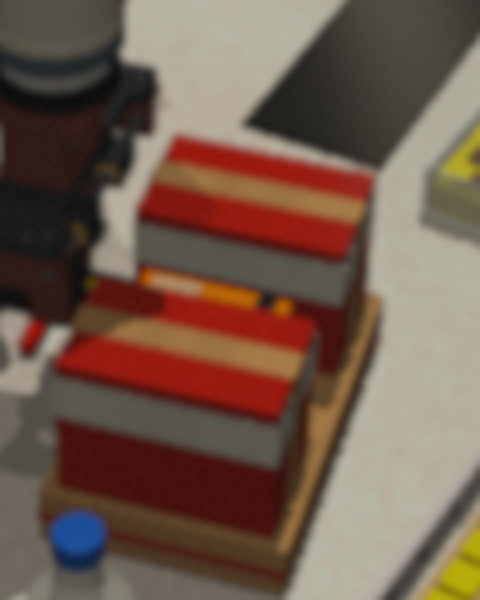

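View pics/s7.png

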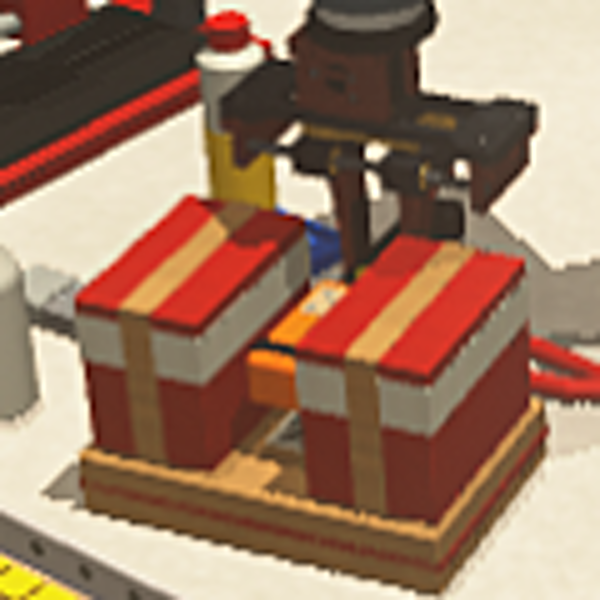

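The window is at about (611,-175,71) by the networks, within ~2 mm of the label centre and 31 mm above it. Holding.

Emit:
carry_out(
  targets=[
    [[0, 0, 0], [0, 0, 0], 20],
    [[0, 0, 0], [0, 0, 0], 20],
    [[0, 0, 0], [0, 0, 0], 20],
    [[0, 0, 0], [0, 0, 0], 20],
    [[0, 0, 0], [0, 0, 0], 20],
    [[0, 0, 0], [0, 0, 0], 20],
    [[0, 0, 0], [0, 0, 0], 20],
    [[0, 0, 0], [0, 0, 0], 20],
    [[0, 0, 0], [0, 0, 0], 20],
    [[0, 0, 0], [0, 0, 0], 20],
  ],
)

```text
t: 24.38
ee_pos: [512.0, -197.8, 79.0]
orientation: [-0.394, 3.117, -0.0]
ft_force: [0.5, -0.1, -2.4]
width: 29.8
```

Emit:
carry_out(
  targets=[
    [[0, 0, 0], [0, 0, 0], 20],
    [[0, 0, 0], [0, 0, 0], 20],
    [[0, 0, 0], [0, 0, 0], 20],
    [[0, 0, 0], [0, 0, 0], 20],
    [[0, 0, 0], [0, 0, 0], 20],
    [[0, 0, 0], [0, 0, 0], 20],
    [[0, 0, 0], [0, 0, 0], 20],
    [[0, 0, 0], [0, 0, 0], 20],
    [[0, 0, 0], [0, 0, 0], 20],
    [[0, 0, 0], [0, 0, 0], 20],
  ],
)

```text
t: 25.22
ee_pos: [512.0, -197.8, 79.0]
orientation: [-0.394, 3.117, -0.0]
ft_force: [-0.5, -0.0, -2.5]
width: 30.2
```

Emit:
carry_out(
  targets=[
    [[0, 0, 0], [0, 0, 8], 20],
    [[0, 0, 0], [0, 0, 25], 20],
    [[0, 0, 0], [0, 0, 45], 20],
    [[0, 0, 0], [0, 0, 70], 20],
    [[0, 0, 0], [0, 0, 100], 20],
    [[0, 0, 0], [0, 0, 122], 20],
    [[0, 0, 0], [0, 0, 122], 20],
  ],
)

```text
t: 25.8
ee_pos: [514.7, -198.9, 206.3]
orientation: [-0.393, 3.109, -0.007]
ft_force: [1.2, -0.6, -0.3]
width: 29.4
```

Emit:
carry_out(
  targets=[
    [[0, 0, -4], [-10, 10, 0], 20],
    [[0, 0, -10], [-10, 35, 0], 20],
    [[0, 0, -17], [-10, 67, 0], 20],
    [[0, 0, -24], [-8, 100, 0], 20],
    [[0, 0, -31], [-5, 133, 0], 20],
    [[0, 0, -38], [-5, 166, 0], 20],
    [[0, 0, -45], [-5, 199, 0], 20],
    [[0, 0, -52], [-5, 232, 0], 20],
    [[0, 0, -59], [-5, 265, 0], 20],
    [[0, 0, -66], [-5, 298, 0], 20],
  ],
)

```text
t: 26.63
ee_pos: [506.3, 100.1, 200.5]
orientation: [-1.348, -2.837, 0.001]
ft_force: [1.6, -0.4, -0.9]
width: 30.2
```

Emit:
carry_out(
  targets=[
    [[0, 0, -7], [0, 32, 0], 20],
    [[0, 0, -14], [0, 64, 0], 20],
    [[0, 0, -21], [0, 96, 0], 20],
    [[0, 0, -28], [-2, 128, 0], 20],
    [[0, 0, -33], [-3, 152, 0], 20],
    [[0, 0, -33.8], [-3.5, 160, 0], 20],
    [[0, 0, -33.8], [-3.5, 160, 0], 20],
    [[0, 0, -33.8], [-3.5, 160, 0], 20],
    [[0, 0, -33.8], [-3.5, 160, 0], 20],
  ],
)

```text
t: 27.38
ee_pos: [503.2, 257.8, 200.5]
orientation: [-2.107, -2.33, 0.002]
ft_force: [-0.4, -0.2, -2.0]
width: 29.7
```

Run:
```python
from h import *
np.set_printoptions(precision=1,suppress=True)
o=monitor.get_obs();print(o['t'],o['ee_pos'],o['ft_force'],o['width'],np.degrees(2*np.arctan2(o['orientation'][1],o['orientation'][0])))
snap("wrist","w13"); snap("side","s8",(280,120,520,300),3.3)
```

```text
27.3833 [503.2 257.8 200.5] [-0.4 -0.2 -2. ] 29.696239302392836 -264.26706213289475
```

View pics/w13.png

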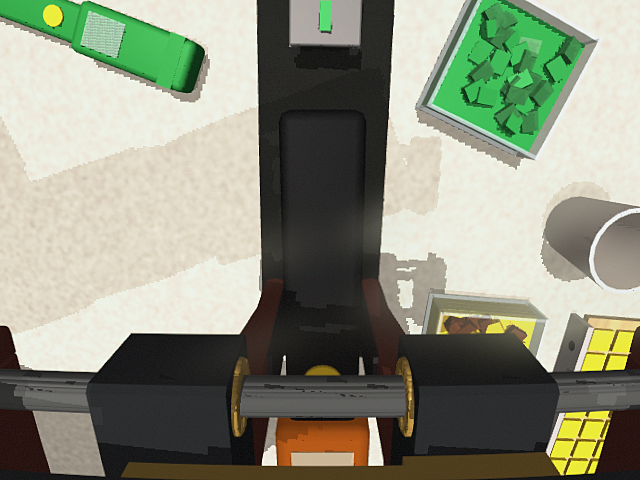

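View pics/s8.png

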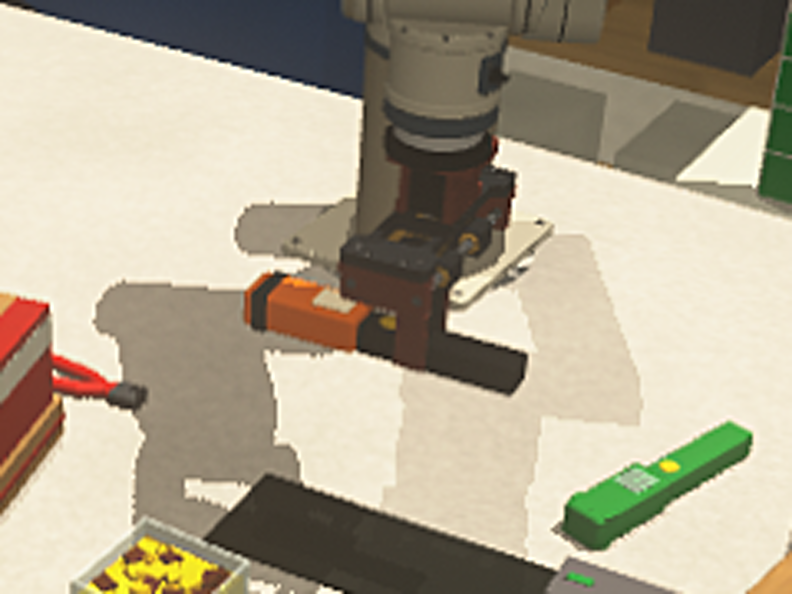

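The reader is still level over the open mat. Laying it down.

Emit:
carry_out(
  targets=[
    [[0, 0, -1], [0, 2, -25], 20],
    [[0, 0, -1], [0, 2, -60], 20],
    [[0, 0, -1], [0, 2, -95], 20],
    [[0, 0, -1], [0, 2, -130], 20],
    [[0, 0, -1], [0, 2, -155], 20],
    [[0, 0, -1], [0, 2, -172], 20],
    [[0, 0, -1], [0, 2, -180], 20],
    [[0, 0, -1], [0, 2, -186], 20],
    [[0, 0, -1], [0, 2, -188], 20],
    [[0, 0, -1], [0, 2, -188], 20],
  ],
)

```text
t: 28.32
ee_pos: [504.1, 260.5, 13.5]
orientation: [2.129, 2.31, 0.001]
ft_force: [0.1, 0.0, -1.7]
width: 29.8
```

Emit:
carry_out(
  targets=[
    [[0, 0, 0], [0, 0, 0], 20],
    [[0, 0, 0], [0, 0, -1], 20],
    [[0, 0, 0], [0, 0, -2], 20],
    [[0, 0, 0], [0, 0, -2], 20],
  ],
)

```text
t: 28.65
ee_pos: [503.8, 260.8, 11.5]
orientation: [2.128, 2.311, 0.001]
ft_force: [0.2, 0.2, -2.3]
width: 30.0
```

Emit:
carry_out(
  targets=[
    [[0, 0, 0], [0, 0, -1], 20],
    [[0, 0, 0], [0, 0, -2], 20],
    [[0, 0, 0], [0, 0, -2.5], 20],
    [[0, 0, 0], [0, 0, -2.5], 20],
  ],
)

```text
t: 28.98
ee_pos: [503.7, 260.7, 9.0]
orientation: [2.128, 2.311, 0.0]
ft_force: [-1.4, -0.7, 4.4]
width: 29.5
```

Contact. Releasing and raising the arm clear.

Emit:
carry_out(
  targets=[
    [[0, 0, 0], [0, 0, 0], 50],
    [[0, 0, 0], [0, 0, 0], 87],
    [[0, 0, 0], [0, 0, 0], 87],
    [[0, 0, 0], [0, 0, 0], 87],
    [[0, 0, 0], [0, 0, 10], 87],
    [[0, 0, 0], [0, 0, 45], 87],
    [[0, 0, 0], [0, 0, 85], 87],
    [[0, 0, 0], [0, 0, 125], 87],
    [[0, 0, 0], [-20, -20, 160], 87],
    [[0, 0, 0], [-40, -40, 200], 87],
  ],
)

```text
t: 29.82
ee_pos: [467.8, 225.0, 202.1]
orientation: [2.127, 2.311, 0.002]
ft_force: [-0.4, -0.7, 0.3]
width: 86.3
```

Emit:
carry_out(
  targets=[
    [[0, 0, 0], [-20, -40, 40], 87],
    [[0, 0, 0], [-30, -70, 70], 87],
    [[0, 0, 0], [-30, -70, 70], 87],
    [[0, 0, 0], [-30, -70, 70], 87],
    [[0, 0, 0], [-30, -70, 70], 87],
  ],
)

```text
t: 30.23
ee_pos: [438.3, 154.8, 271.1]
orientation: [2.129, 2.308, 0.005]
ft_force: [0.5, -0.4, -0.1]
width: 87.1
```

Run:
```python
from h import *
np.set_printoptions(precision=1,suppress=True)
o=monitor.get_obs();print(o['t'],o['ee_pos'],o['ft_force'],o['width'])
cv2.imwrite("pics/s9.png",vision.get_image("side")[:,:,::-1]);snap("scene","c9",(170,130,490,400),2.2)
c=np.array([501.2,305.2]);d=np.radians(-85.5);R=np.array([[np.cos(d),np.sin(d)],[-np.sin(d),np.cos(d)]])
for n in ["side","scene"]:
  vision.get_image(n)
  for q in ["reader","window","bottle","tray","nippers","cup","tub_yellow","tub_green","brush","glue_teal"]:
    for r in place_of(q,n)[:2]:
      w=c2w(n,r['point']); print(n,q,round(r['confidence'],2),w, R@(w[:2]-c) if q in("reader","window") else "")
```

```text
30.2333 [438.3 154.8 271.1] [ 0.5 -0.4 -0.1] 87.05992322044531
side reader 0.69 [289.2 392.4  -3. ] [-103.6 -204.5]
side window 0.96 [351.  369.3  -4. ] [ -75.7 -144.7]
side window 0.73 [512.3 162.5   0. ] [143.2  -0.1]
side bottle 0.63 [ 438.  -385.5   -0.5] 
side tray 0.47 [ 441.6 -390.4   -4.7] 
side nippers 0.54 [440.5 -91.1  -6.2] 
side cup 0.7 [738.6 265.9  -1. ] 
side cup 0.54 [ 612.5 -174.7   -3.6] 
side tub_yellow 0.57 [665.  131.9  -0.6] 
side tub_green 0.44 [ 608.1 -173.3   36. ] 
side brush 0.42 [ 570.8 -472.9   -4.7] 
side glue_teal 0.56 [ 661.4 -400.2   -3.8] 
scene reader 0.63 [502.4 234.    2.3] [71.1 -4.3]
scene reader 0.63 [281.9 392.7  -3.4] [-104.5 -211.7]
scene window 0.82 [514.1 157.9   3.1] [147.8   1.3]
scene window 0.22 [ 662.9 -395.5   -2.1] [711.3 106.2]
scene bottle 0.94 [ 438.7 -390.3    2.2] 
scene tray 0.98 [ 443.4 -383.8    3.1] 
scene nippers 0.82 [435.7 -90.8  -0.6] 
scene cup 0.73 [738.3 265.    2.2] 
scene tub_yellow 0.93 [662.5 136.6   2.1] 
scene tub_yellow 0.18 [504.8 236.    0.5] 
scene tub_green 0.79 [631.1 382.2   1.1] 
scene brush 0.61 [ 570.6 -475.5   -3.1] 
scene brush 0.3 [515.6 160.9   1.7] 
scene glue_teal 0.77 [ 662.  -397.6    3.4]
```

View pics/s9.png

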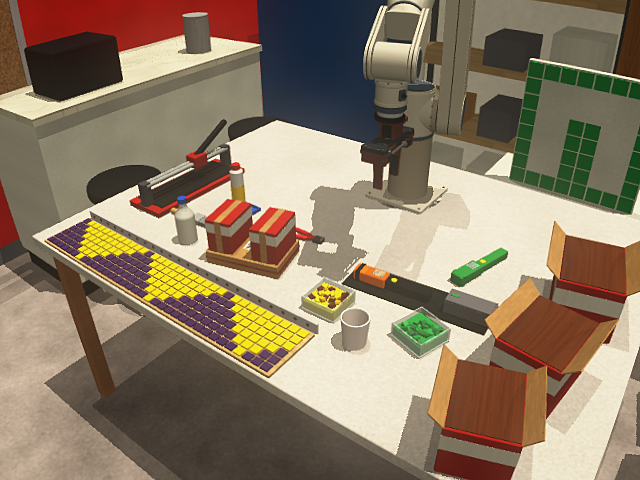

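View pics/c9.png

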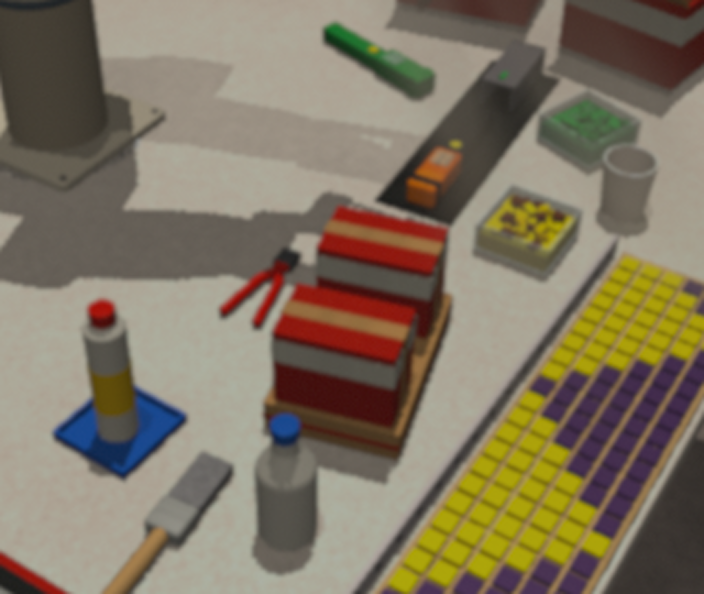

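The bottle is upright in the tray, the reader lies on the open mat at dock x≈72 mm, y≈-2 mm, the bystanders haven't moved and the arm is clear. Handing in.

```bash
python3 -c "
from workcell import order
print(order.close_job())"
```

```text
the job is handed in; nothing more can be done
None
```

The job is done and handed in; the last clock reading before hand-in was 30.2 s of the 72 s limit. No verdict is reported.

- **Bottle:** I lifted it off the label and stood it upright in the blue tray. The last pictures put it about 5–7 mm from the tray centre, against a 37 mm limit.
- **Reading:** I pulled the orange reader out of its sleeve by the head, then regripped it by the handle. I held the window over the label for just over 2 s. The networks put it within about 3 mm of the label centre and about 31 mm above it.
- **Reader:** I laid it flat on the open mat. One camera puts it about 71 mm from the mat centre towards the open end and 4 mm off the centre line. The window position from both cameras agrees.
- **Other things:** The tubs, nippers, blue-capped bottle, cup and brush show no movement beyond measurement noise. The arm is clear of everything.

**Checks that disagreed:**
- In the last side picture the network matched "reader" only to the green look-alike, and gave a few other low-confidence mismatches. I relied on the scene camera, the window points and the pictures instead.
- Early estimates of the bottle and label position differed by up to about 13 mm between cameras. I settled them with wrist-camera views before gripping the bottle and before lowering the reader.

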